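Gather loose plugs in the pouring corner of a tote and hold it tilted over the wash basket

ROBOT

A 6-joint arm with a two-finger parallel gripper is mounted at the origin on a cart in front of the work surface, level with it; the furniture and walls round the work are solid. World frame = base frame: x ahead of the robot, y to its left, z up, the work surface at z = 0. Lengths are in m, angles in rad, forces in N, time in s.
With the tool pointing down it reaches from about 0.225 to 0.725 m from the base axis. Payload 3.1 kg.
Tool frame: the origin (TCP) lies midway between the tips of the shut fingers; the grasp point (between the pads) lies 19 mm behind it; x points along the fingers, z is the direction in which the jaws open and shut, and the axes are right-handed (so a half turn about x gives the same grasp; the last joint's range is limited). The gripper opens to 85 mm and grips with 20 to 120 N. Pads are 22 mm wide; open, the fingers measure 114 mm over their backs; the gripper's body (76 mm by 85 mm) begins 54 mm behind the grasp point. The pads swing forward as they close: fully open they stand 13 mm farther back than shut.
Start: joints at [-1.467, 0.048, 0.099, 1.622, 0, 1.443], TCP at [0.121, -0.511, 0.231] pointing down, gripper open.
Joint ranges: [-2.91, 2.91], [-0.99, 1.94], [-1.21, 1.42], [-2.12, 2.29], [-1.49, 1.47], [-3.14, 3.14]. Speed limits (rad/s): [2.79, 2.79, 3.14, 3.14, 3.14, 3.14].

INTERFACE

Orientations are given as a unit quaternion [x, y, z, w].
In Python, from bench import arm gives the robot as it stands. The module is installed in compiled form; this text tells all that it offers.
- The arm moves only by the shell command python3 -m pendant 'ROWS' [OPENING] [FORCE]. ROWS is JSON, a list of rows, each a list of 2 entries, a list of its own where there are three numbers: the shift along the world's x, y, z in units of 0.6 m (1.0 is 0.6 m), then the turn, a rotation vector about the world's x, y, z in units of 180 degrees (1.0 is 180 degrees). In form: [[[dx, dy, dz], [rx, ry, rz]], ...]. A call has 1 to 12 rows; each row is the pose to reach, as a shift and turn from the pose measured when the call began, turning the shorter way round; what a row does not reach only later rows make up. A row lasts 1/8 s, in which the tool goes at most 62.5 mm and 10.7 degrees, less where a joint would pass 70% of its speed; a pose out of reach is approached as far as the arm can. A call with a number of a shift or a turn outside -1 to 1 is refused whole. A call with a gripper value outside its range is refused whole. OPENING is the closure, from -1 (fully open) to 1 (shut), set as the call begins (- or left out, the last holds). The fingers move at their own pace and stop on an object; FORCE is the grip in N (left out, the last holds). Time passes only in rows, so rows that repeat a pose let the fingers close. It gives the time, the measured TCP pose, the force and the opening at its end, in the units of the state.
- arm.sense(): the state, without advancing time (a new reading comes with each control period).
- arm.camera(name): name is "scene" or "top"; returns the picture (400x640x3 uint8, red, green, blue); there is no depth.
- arm.calibration(name): a dict with "fx", "fy", "cx", "cy" (pixels), "world_to_cam" (4x4, takes a point from world to camera coordinates). Camera axes: x right, y down, z forward; pixel columns grow to the right and rows downward; lengths in m; the calibration is good to about 2 mm. A picture is of the moment at which its call begins. calibration takes no time and is no camera call.
- arm.sign_off(): hands the job in, once; it reports no verdict.
The state is a dict: "time_s": time; "qpos": joint angles; "qvel": joint speeds; "joint_efforts": joint torques, N m; "ee_pos": TCP position; "ee_rot": TCP orientation; "force": force on the tool from outside, world axes, zero at the start; "ft_torque": the same for the moment, N m; "width": finger opening in m.
Only numpy, scipy, OpenCV 4.12 (cv2) and the standard library are available. Lean on these libraries where they do the work, as an engineer would, in place of code of your own. Each camera call takes 0.05 s, during which the arm holds its last target.

TASK

Lift the small white parts tote by its overhead handle and bring it over the perforated wash basket. Tilt it towards its cut-down lip corner until all three steel plugs have slid together into that corner, and finish there still holding it: tilted, at rest, the lip over the middle of the basket and the tote clear above it, ready to pour. Do not spill a plug, and do not push the basket or the other things on the bench about.

Things in the scene. Friction and masses are not known exactly. Their poses are not given: they have to be found in the camera images.
- tote_handle (a point): Middle of the tote's grey handle bar: 12 mm wide (tote x), 14 mm high, running along tote y above its middle, 110 mm free between two steel uprights outside the long walls (130 mm over all). It is 110 mm above the tote's underside, 55 mm above its rim. Axes are the tote's: x along its long side, y along the bar, z up out of its mouth.
- tote_lip (a point): Inner floor corner, at the top face of the floor, of the tote's lip corner: the one corner (-x -y of the tote) where both walls are cut down from 55 to 28 mm over 40 mm and flare about 11 mm outwards. It lies at (-81, -56, -106) mm from tote_handle in the tote's axes; same axes.
- parts_tote: The loose white parts tote, an open box 170 x 120 x 55 mm (x, y, z), 4 mm walls, about 0.3 kg; origin at the centre of its underside, axes as tote_handle.
- plug_0_center (a point): Centre of a loose stainless blanking plug lying in the tote: 22 mm flange 9 mm thick with a 14 mm boss on top, 16 mm high in all, 30 g, slippery (friction about 0.15: it slides from a tilt of about 9 degrees).
- plug_1_center (a point): Centre of a second plug, identical.
- plug_2_center (a point): Centre of the third plug, identical.
- basket_mid (a point): Centre of the loose, empty, perforated white wash basket (142 x 212 x 58 mm, x, y, z), half-way up, 29 mm above its underside; z up. It stands on the bench, to the left or the right of the tote.
- wash_basket: The same basket; origin at the centre of its underside.
- tape_roll: Roll of tape lying flat, 83 mm across, 18 mm high; bystander, origin under its centre.
- petri_dish: Closed Petri dish, 90 mm across, 12 mm high; bystander, origin under its centre.
- marker: Marker pen lying on the bench, 133 mm long, 13 mm thick, long axis y; bystander, origin under its middle.
Things that resemble listed ones, but are neither listed nor needed, are in the scene too. What is shaped like the parts_tote but brown is not meant.

How it is judged:
By the outcome, as a careful person would: the job done as asked, in the order asked, and still so for the second after the job is handed in, while the arm keeps its last pose, push and grip.
It also fails if it takes over 42 s, if anything falls off the work surface, if the arm or the gripper's body presses on something with over 40 N, if the wrist force passes 120 N, or if a joint passes its speed limit or range.

## Working session

There is one attempt and no reset: what is moved stays moved. The work goes in short steps, Python scripts to look and compute and a shell command to move; the robot and the scene stay as the last step left them, time stands still between calls to the robot, and variables do not carry over. Pictures are saved under pics/ and viewed, and the job is handed in when it is done.

```bash
mkdir -p pics; cat > h.py <<'E'
import numpy as np, cv2
from bench import arm
def snap(n,f):
    im=arm.camera(n); cv2.imwrite('pics/'+f,im[:,:,::-1]); return im
def cal(n):
    c=arm.calibration(n); return c, np.array(c['world_to_cam'])
def ray(n,u,v):
    c,T=cal(n); d=np.array([(u-c['cx'])/c['fx'],(v-c['cy'])/c['fy'],1.]); R=T[:3,:3]
    return -R.T@T[:3,3], R.T@d
def plane(n,u,v,z):
    o,d=ray(n,u,v); return o+d*(z-o[2])/d[2]
def proj(n,p):
    c,T=cal(n); q=T[:3,:3]@np.array(p)+T[:3,3]; return c['fx']*q[0]/q[2]+c['cx'],c['fy']*q[1]/q[2]+c['cy']
def tri(uv1,uv2,n1='scene',n2='top'):
    o1,d1=ray(n1,*uv1);o2,d2=ray(n2,*uv2);d1/=np.linalg.norm(d1);d2/=np.linalg.norm(d2)
    t=np.linalg.lstsq(np.c_[d1,-d2],o2-o1,rcond=None)[0]
    a=o1+d1*t[0];b=o2+d2*t[1]; return (a+b)/2,np.linalg.norm(a-b)
E
python3 - <<'E'
from h import *
snap('scene','s0.png');snap('top','t0.png')
s=arm.sense();print(s)
for n in('scene','top'):
    print(arm.calibration(n), ray(n,320,200))
E
```

```text
{'time_s': 0.1, 'qpos': array([-1.46682346e+00,  4.86878568e-02,  9.77177962e-02,  1.62201351e+00,
       -1.87725876e-05,  1.44297798e+00]), 'qvel': array([-0.00049895, -0.00162099,  0.00446752, -0.00123229,  0.00020569,
       -0.00010032]), 'joint_efforts': array([ 3.49176182e-03, -3.39852941e+01,  3.20935178e+01,  1.58494699e-02,
       -9.25480595e-05, -1.93631692e-06]), 'ee_pos': array([ 0.12051643, -0.51039361,  0.23021001]), 'ee_rot': array([ 0.43937603,  0.55500865, -0.43827872,  0.55391865]), 'force': array([-0.11954884, -0.24536428, -0.17253152]), 'ft_torque': array([ 0.00304144,  0.03983225, -0.02186795]), 'width': 0.08528753736171003}
{'fx': 375.222732727318, 'fy': 375.222732727318, 'cx': 321.0463556998936, 'cy': 203.13059163998074, 'world_to_cam': array([[ 0.88503813, -0.46550087, -0.00405505, -0.57748866],
       [-0.33349663, -0.62793818, -0.70318819,  0.09360999],
       [ 0.32478839,  0.62370071, -0.71099221,  1.20618733],
       [ 0.        ,  0.        ,  0.        ,  1.        ]])} (array([ 0.15056246, -0.96234009,  0.92107348]), array([ 0.32510281,  0.63023789, -0.705114  ]))
{'fx': 404.7799955897138, 'fy': 404.7799955897138, 'cx': 311.9774494238587, 'cy': 203.65692083369947, 'world_to_cam': array([[ 0.01733483, -0.99974232, -0.01465574, -0.20628748],
       [-0.99618578, -0.01601574, -0.08577527,  0.5399143 ],
       [ 0.08551845,  0.01608674, -0.99620671,  1.34767575],
       [ 0.        ,  0.        ,  0.        ,  1.        ]])} (array([ 0.42617977, -0.2192669 ,  1.38585163]), array([ 0.0948619 , -0.003583  , -0.99572226]))
```

View pics/s0.png

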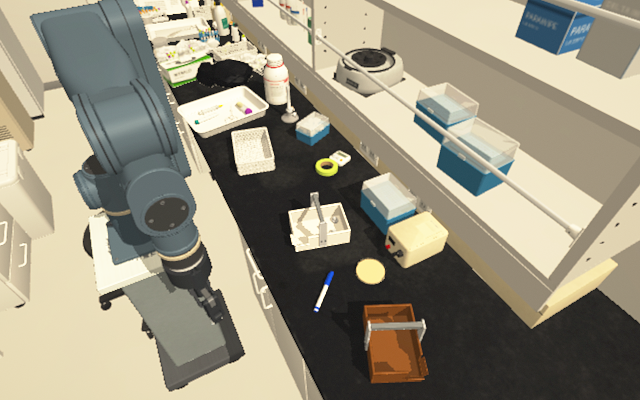

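View pics/t0.png

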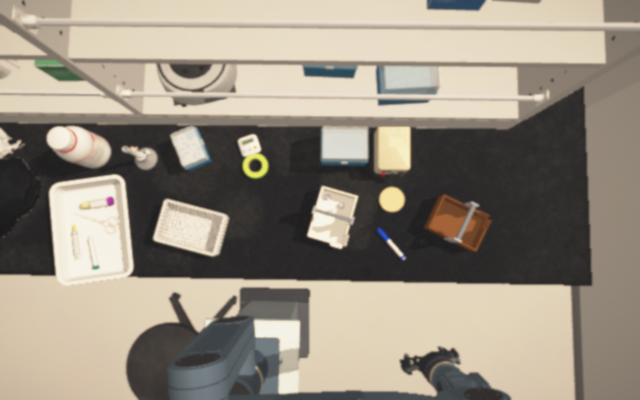

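The white tote is at scene (320,225) / top (333,216). The brown tote-shaped box at top (460,222) is not meant. The perforated basket is at scene (253,150) / top (191,228), and the tray with pens at top (90,230) is not it. I'll check these in enlarged crops.

```bash
python3 - <<'E'
from h import *
s=cv2.imread('pics/s0.png');t=cv2.imread('pics/t0.png')
a=cv2.resize(t[175:260,295:370],None,fx=5.2,fy=5.2,interpolation=cv2.INTER_CUBIC)
b=cv2.resize(s[185:255,280:360],None,fx=5,fy=5,interpolation=cv2.INTER_CUBIC)
h=max(a.shape[0],b.shape[0]);o=np.zeros((h,a.shape[1]+b.shape[1],3),np.uint8);o[:a.shape[0],:a.shape[1]]=a;o[:b.shape[0],a.shape[1]:]=b
cv2.imwrite('pics/c0.png',o);print(o.shape)
a=cv2.resize(t[190:265,145:240],None,fx=4,fy=4,interpolation=cv2.INTER_CUBIC)
b=cv2.resize(s[115:185,220:290],None,fx=5,fy=5,interpolation=cv2.INTER_CUBIC)
h=max(a.shape[0],b.shape[0]);o=np.zeros((h,a.shape[1]+b.shape[1],3),np.uint8);o[:a.shape[0],:a.shape[1]]=a;o[:b.shape[0],a.shape[1]:]=b
cv2.imwrite('pics/c1.png',o)
E
```

```text
(442, 790, 3)
```

View pics/c0.png

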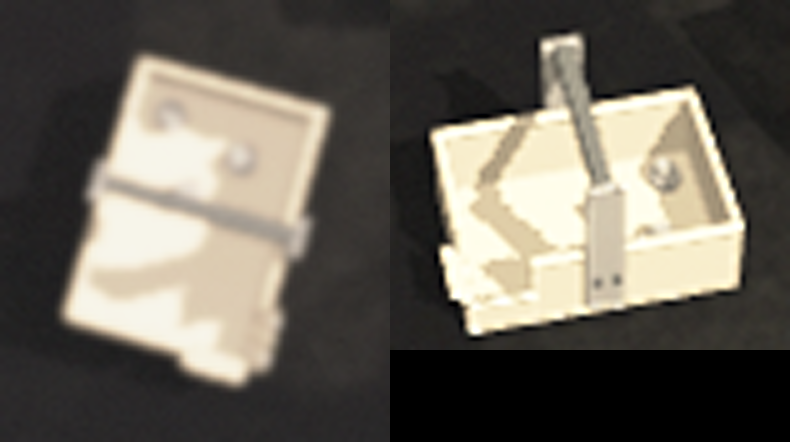

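View pics/c1.png

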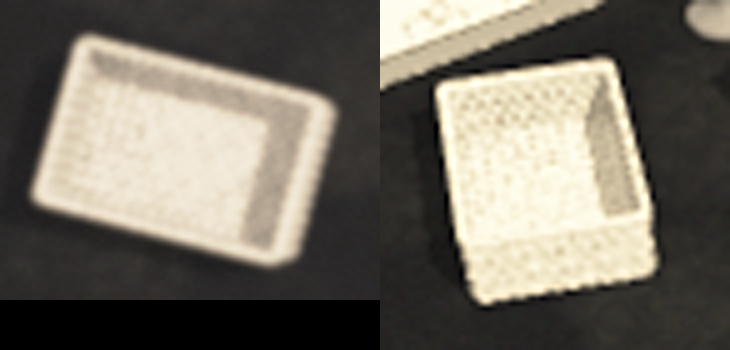

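The white tote's lip corner is its robot-side right corner, at top crop (230,375). Plugs show at top crop (172,115), (243,158) and, partly under the bar, (190,185). The basket is the perforated bin. Next I'll measure both.

```bash
python3 - <<'E'
from h import *
T=lambda x,y:(295+x/5.2-.4,175+y/5.2-.4)
S=lambda x,y:(280+(x-390)/5-.4,185+y/5-.4)
T2=lambda x,y:(145+x/4-.4,190+y/4-.4)
S2=lambda x,y:(220+(x-380)/5-.4,115+y/5-.4)
np.set_printoptions(precision=4,suppress=True)
A={}
for k,s,t in [('barfar',(563,50),(103,180)),('barnear',(602,190),(299,232)),('rim+x+y',(437,128),(143,60)) ,('rim+x-y',(690,92),(327,105)),]:
    print(k,tri(S(*s),T(*t)))
# proper: scene corner correspondences
for k,s in [('s TL',(437,130)),('s TR',(690,92)),('s BR',(738,225))]:
    print(k,plane('scene',*S(*s),0.055))
for k,t in [('t TL',(145,60)),('t TR',(326,107)),('t BL',(68,320)),('lip',(240,380))]:
    print(k,plane('top',*T(*t),0.055))
for k,t in [('p0',(172,115)),('p1',(243,158)),('p2',(190,185))]:
    print(k,plane('top',*T(*t),0.015))
for k,t in [('TL',(85,37)),('TR',(333,100)),('BL',(37,200)),('BR',(285,265))]:
    print('b',k,plane('top',*T2(*t),0.058))
for k,t in [('TL',(440,88)),('TR',(612,60)),('BL',(465,242)),('BR',(652,215))]:
    print('bs',k,plane('scene',*S2(*t),0.058))
print('pairs', [tri(S2(*a),T2(*b)) for a,b in [((440,88),(37,200)),((612,60),(85,37)),((465,242),(285,265)),((652,215),(333,100))]])
E
```

```text
barfar (array([ 0.5191, -0.207 ,  0.1094]), np.float64(0.0017717888641323777))
barnear (array([ 0.487 , -0.325 ,  0.1129]), np.float64(0.003170972945896843))
rim+x+y (array([ 0.5158, -0.2121,  0.0782]), np.float64(0.16324727004938366))
rim+x-y (array([ 0.5496, -0.3319,  0.1717]), np.float64(0.021269009582581953))
s TL [ 0.4405 -0.1843  0.055 ]
s TR [ 0.5997 -0.2303  0.055 ]
s BR [ 0.5691 -0.3426  0.055 ]
t TL [ 0.5992 -0.2316  0.055 ]
t TR [ 0.5709 -0.3469  0.055 ]
t BL [ 0.4333 -0.1855  0.055 ]
lip [ 0.3976 -0.2943  0.055 ]
p0 [ 0.5684 -0.2501  0.015 ]
p1 [ 0.5409 -0.2969  0.015 ]
p2 [ 0.5227 -0.2625  0.015 ]
b TL [0.5484 0.2867 0.058 ]
b TR [0.4995 0.0788 0.058 ]
b BL [0.4133 0.3198 0.058 ]
b BR [0.3639 0.1134 0.058 ]
bs TL [0.4151 0.3139 0.058 ]
bs TR [0.5509 0.286  0.058 ]
bs BL [0.3698 0.1193 0.058 ]
bs BR [0.5016 0.0845 0.058 ]
pairs [(array([0.4148, 0.321 , 0.0537]), np.float64(0.0033673277873334678)), (array([0.5496, 0.2862, 0.0582]), np.float64(0.0025864821763848483)), (array([0.3661, 0.1109, 0.0653]), np.float64(0.003887341085138063)), (array([0.4992, 0.0775, 0.0638]), np.float64(6.237923639771809e-05))]
```

```bash
python3 - <<'E'
from h import *
from scipy.spatial.transform import Rotation as R
s=arm.sense();M=R.from_quat(s['ee_rot']).as_matrix();np.set_printoptions(precision=4,suppress=True);print(M)
yaw=np.deg2rad(-15)
for sg in(1,-1):
    z=sg*np.array([np.cos(yaw),np.sin(yaw),0]);x=np.array([0,0,-1.]);W=np.c_[x,np.cross(z,x),z]
    rv=(R.from_matrix(W)*R.from_quat(s['ee_rot']).inv()).as_rotvec();print(sg,rv/np.pi,np.degrees(rv))
print((np.array([.503,-.266,.2])-s['ee_pos'])/.6)
c=np.array([.457,.2]); print(proj('top',[.503,-.266,.117]),proj('scene',[.503,-.266,.117]))
E
```

```text
[[-0.0002  0.9733  0.2297]
 [ 0.0022  0.2297 -0.9733]
 [-1.      0.0003 -0.0022]]
1 [-0.0006 -0.0004  0.3429] [-0.1047 -0.0798 61.7193]
-1 [-0.0005  0.0007 -0.6571] [  -0.0913    0.1199 -118.2806]
[ 0.6375  0.4073 -0.0504]
(np.float64(333.22241406189204), np.float64(214.19429398159946)) (np.float64(318.0439156772278), np.float64(206.68693493525737))
```

```bash
python3 -m pendant '[[[0.1,0.06,0],[0,0,0.05]],[[0.2,0.13,0],[0,0,0.11]],[[0.3,0.19,0],[0,0,0.16]],[[0.4,0.255,0],[0,0,0.215]],[[0.5,0.32,0],[0,0,0.27]],[[0.58,0.37,-0.02],[0,0,0.31]],[[0.6375,0.407,-0.04],[0,0,0.343]],[[0.6375,0.407,-0.04],[0,0,0.343]],[[0.6375,0.407,-0.04],[0,0,0.343]],[[0.6375,0.407,-0.04],[0,0,0.343]]]' -1; python3 - <<'E'
from h import *
print(arm.sense()['qpos'],arm.sense()['force'])
t=snap('top','t1.png');s=snap('scene','s1.png')
a=cv2.resize(t[175:260,290:375],None,fx=4.5,fy=4.5,interpolation=cv2.INTER_CUBIC)
b=cv2.resize(s[140:260,270:360],None,fx=4,fy=4,interpolation=cv2.INTER_CUBIC)
h=max(a.shape[0],b.shape[0]);o=np.zeros((h,a.shape[1]+b.shape[1],3),np.uint8);o[:a.shape[0],:a.shape[1]]=a;o[:b.shape[0],a.shape[1]:]=b
cv2.imwrite('pics/c2.png',o[:,:,::-1])
E
```

```text
time_s: 1.35
ee_pos: [0.502, -0.2672, 0.2065]
ee_rot: [0.093, 0.702, -0.093, 0.7]
force: [-0.2, -0.7, -0.0]
width: 0.0854
[-6.06359502e-01  1.60784574e-01  1.71730345e-01  1.58399185e+00
 -1.27282629e-03  1.22771573e+00] [-0.1638971  -0.67464958 -0.00944855]
```

View pics/c2.png

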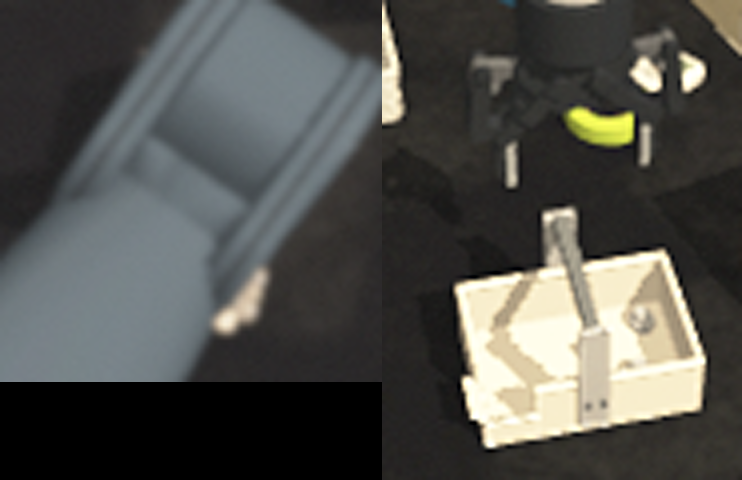

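The open fingers straddle the bar in the scene crop (560–645,160), so I'll descend.

```bash
python3 -m pendant '[[[0.001,0.002,-0.04],[0,0,0]],[[0.001,0.002,-0.09],[0,0,0]],[[0.001,0.002,-0.14],[0,0,0]],[[0.001,0.002,-0.175],[0,0,0]],[[0.001,0.002,-0.192],[0,0,0]],[[0.001,0.002,-0.192],[0,0,0]],[[0.001,0.002,-0.192],[0,0,0]]]' -1 ; python3 - <<'E'
from h import *
s=snap('scene','s2.png')
b=cv2.resize(s[140:260,270:360],None,fx=4,fy=4,interpolation=cv2.INTER_CUBIC)
cv2.imwrite('pics/c3.png',b[:,:,::-1])
E
```

```text
time_s: 2.33
ee_pos: [0.5032, -0.2672, 0.0932]
ee_rot: [0.093, 0.701, -0.094, 0.701]
force: [0.2, -0.0, 0.2]
width: 0.0855
```

View pics/c3.png

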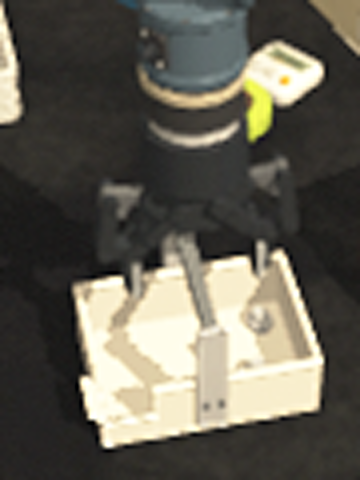

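The fingers stand on either side of the bar, so I'll close.

```bash
python3 -m pendant '[[[0,0,-0.003],[0,0,0]],[[0,0,-0.003],[0,0,0]],[[0,0,-0.003],[0,0,0]],[[0,0,-0.003],[0,0,0]],[[0,0,-0.003],[0,0,0]],[[0,0,-0.003],[0,0,0]],[[0,0,-0.003],[0,0,0]],[[0,0,-0.003],[0,0,0]]]' 1 110
```

```text
time_s: 3.38
ee_pos: [0.503, -0.267, 0.0915]
ee_rot: [0.093, 0.701, -0.094, 0.701]
force: [-3.0, 0.7, 2.1]
width: 0.0096
```

```bash
python3 -m pendant '[[[0,0,0.01],[0,0,0]],[[0,0,0.03],[0,0,0]],[[0,0,0.06],[0,0,0]],[[0,0,0.1],[0,0,0]],[[0,0,0.14],[0,0,0]],[[0,0,0.18],[0,0,0]],[[0,0,0.21],[0,0,0]],[[0,0,0.23],[0,0,0]],[[0,0,0.24],[0,0,0]],[[0,0,0.24],[0,0,0]],[[0,0,0.24],[0,0,0]]]' 1 110; python3 - <<'E'
from h import *
s=snap('scene','s3.png')
b=cv2.resize(s[80:260,240:370],None,fx=3.3,fy=3.3,interpolation=cv2.INTER_CUBIC)
cv2.imwrite('pics/c4.png',b[:,:,::-1]);print(arm.sense()['force'],arm.sense()['ft_torque'])
E
```

```text
time_s: 4.75
ee_pos: [0.5026, -0.2668, 0.2345]
ee_rot: [0.093, 0.701, -0.093, 0.7]
force: [0.5, 0.2, -4.6]
width: 0.0101
[ 0.39683325 -0.35284442 -4.24731305] [-0.03134641  0.01717524  0.03794392]
```

View pics/c4.png

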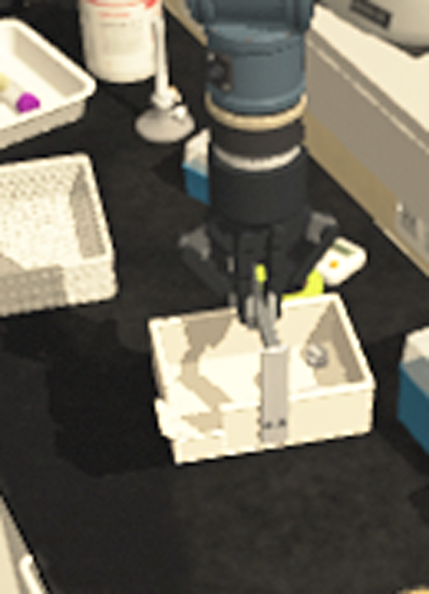

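```bash
python3 -m pendant '[[[0,0.01,0.01],[0,0,0]],[[0,0.03,0.02],[0,0,0]],[[0,0.065,0.04],[0,0,0]],[[0,0.11,0.05],[0,0,0]],[[0,0.16,0.06],[0,0,0]],[[0,0.21,0.06],[0,0,0]],[[0,0.26,0.06],[0,0,0]],[[0,0.31,0.06],[0,0,0]],[[0,0.35,0.06],[0,0,0]],[[0,0.385,0.06],[0,0,0]],[[0,0.405,0.06],[0,0,0]],[[0,0.41,0.06],[0,0,0]]]' 1 110; python3 -m pendant '[[[0,0.01,0],[0,0,0]],[[0,0.03,0],[0,0,0]],[[0,0.065,0],[0,0,0]],[[0,0.11,0],[0,0,0]],[[0,0.16,0],[0,0,0]],[[0,0.21,0],[0,0,0]],[[0,0.26,0],[0,0,0]],[[0,0.31,0],[0,0,0]],[[-0.005,0.35,0],[0,0,0]],[[-0.01,0.385,0],[0,0,0]],[[-0.01,0.4,0],[0,0,0]],[[-0.01,0.405,0],[0,0,0]]]' 1 110; python3 - <<'E'
from h import *
from scipy.spatial.transform import Rotation as R
np.set_printoptions(precision=4,suppress=True)
s=snap('scene','s4.png');t=snap('top','t4.png')
b=cv2.resize(s[50:210,190:330],None,fx=3.3,fy=3.3,interpolation=cv2.INTER_CUBIC)
a=cv2.resize(t[150:290,120:250],None,fx=2.5,fy=2.5,interpolation=cv2.INTER_CUBIC)
o=np.zeros((b.shape[0],a.shape[1]+b.shape[1],3),np.uint8);o[:a.shape[0],:a.shape[1]]=a;o[:,a.shape[1]:]=b
cv2.imwrite('pics/c5.png',o[:,:,::-1])
S=arm.sense();print(S['qpos'],S['ee_pos'],S['force'])
Q=R.from_quat(S['ee_rot']);M=Q.as_matrix();ex=M[:,2];print('yaw',np.degrees(np.arctan2(ex[1],ex[0])))
T=np.c_[ex,M[:,1]*0,-M[:,0]];T[:,1]=np.cross(T[:,2],T[:,0])
for az in (40,45,50):
  for tilt in(15,25,30):
    d=-(np.cos(np.deg2rad(az))*T[:,0]+np.sin(np.deg2rad(az))*T[:,1])
    ax=np.cross([0,0,1],d);ax/=np.linalg.norm(ax);rv=ax*np.deg2rad(tilt);Rt=R.from_rotvec(rv)
    Tn=Rt.as_matrix()@T
    lip=np.array([.457,.2,.118]);h=lip-Tn@np.array([-.081,-.056,-.106]);tcp=h-Tn[:,2]*.019
    print(az,tilt,'h',h,'tcp',tcp,'shift',(tcp-S['ee_pos'])/.6,'rv',rv/np.pi)
E
```

```text
time_s: 6.3
ee_pos: [0.5025, -0.0197, 0.2711]
ee_rot: [0.092, 0.701, -0.093, 0.701]
force: [0.3, 0.0, -3.6]
width: 0.0099
time_s: 7.8
ee_pos: [0.4965, 0.2235, 0.271]
ee_rot: [0.092, 0.701, -0.093, 0.701]
force: [0.3, -0.7, -3.5]
width: 0.0098
[ 0.2993  0.1149  0.2499  1.707  -0.0007  2.1332] [0.4966 0.223  0.2711] [-0.189  -0.7483 -3.6629]
yaw -15.074060621276068
40 15 h [0.522  0.2202 0.2457] tcp [0.5264 0.2222 0.2273] shift [ 0.0497 -0.0014 -0.0729] rv [ 0.0351 -0.0756  0.    ]
40 25 h [0.5009 0.2104 0.2555] tcp [0.5082 0.2137 0.2382] shift [ 0.0193 -0.0155 -0.0547] rv [ 0.0585 -0.126   0.    ]
40 30 h [0.4899 0.2053 0.2588] tcp [0.4985 0.2092 0.2423] shift [ 0.0032 -0.023  -0.0479] rv [ 0.0702 -0.1511  0.    ]
45 15 h [0.5233 0.2178 0.2454] tcp [0.5275 0.2202 0.227 ] shift [ 0.0515 -0.0047 -0.0734] rv [ 0.0416 -0.0722  0.    ]
45 25 h [0.5032 0.2063 0.255 ] tcp [0.5102 0.2102 0.2377] shift [ 0.0226 -0.0213 -0.0556] rv [ 0.0693 -0.1204  0.    ]
45 30 h [0.4927 0.2002 0.2582] tcp [0.5009 0.2049 0.2417] shift [ 0.0072 -0.0301 -0.0489] rv [ 0.0831 -0.1444  0.    ]
50 15 h [0.5247 0.2156 0.2449] tcp [0.5288 0.2184 0.2265] shift [ 0.0536 -0.0078 -0.0742] rv [ 0.0477 -0.0683  0.    ]
50 25 h [0.5059 0.2024 0.2542] tcp [0.5124 0.207  0.2369] shift [ 0.0264 -0.0267 -0.0569] rv [ 0.0795 -0.1139  0.    ]
50 30 h [0.496  0.1955 0.2572] tcp [0.5038 0.2009 0.2408] shift [ 0.012  -0.0368 -0.0505] rv [ 0.0954 -0.1366  0.    ]
```

View pics/c5.png

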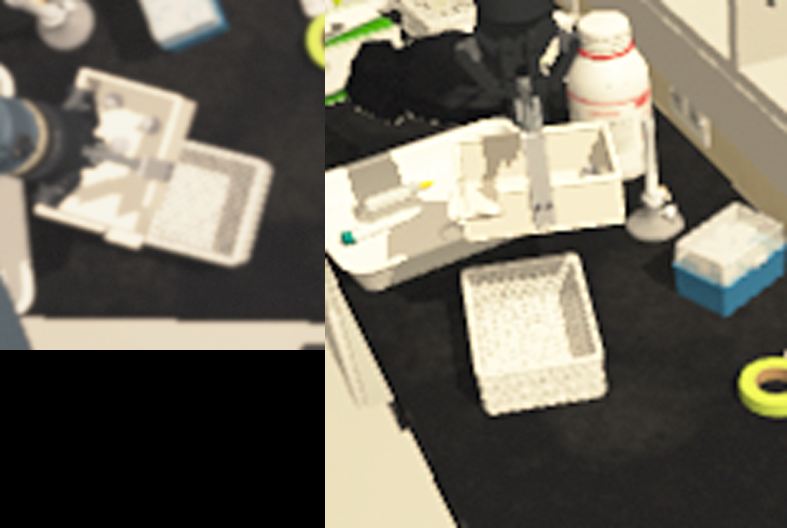

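Everything so far looks level and held, with the plugs still inside. Now I'll tilt slowly towards the lip corner: 2° steps, then 0.5° steps through the slide onset.

```bash
python3 -m pendant '[[[0,0,0],[0.005,-0.009,0]],[[0,0,0],[0.011,-0.019,0]],[[0,0,0],[0.017,-0.029,0]],[[0,0,0],[0.022,-0.0385,0]],[[0,0,0],[0.024,-0.041,0]],[[0,0,0],[0.025,-0.0435,0]],[[0,0,0],[0.0265,-0.046,0]],[[0,0,0],[0.028,-0.048,0]],[[0,0,0],[0.029,-0.0505,0]],[[0,0,0],[0.0305,-0.053,0]],[[0,0,0],[0.032,-0.055,0]],[[0,0,0],[0.033,-0.0575,0]]]' 1 120; python3 - <<'E'
from h import *
s=snap('scene','s5.png');t=snap('top','t5.png')
b=cv2.resize(s[50:210,190:330],None,fx=3.3,fy=3.3,interpolation=cv2.INTER_CUBIC)
a=cv2.resize(t[160:270,130:210],None,fx=4,fy=4,interpolation=cv2.INTER_CUBIC)
o=np.zeros((b.shape[0],a.shape[1]+b.shape[1],3),np.uint8);o[:a.shape[0],:a.shape[1]]=a;o[:,a.shape[1]:]=b
cv2.imwrite('pics/c6.png',o[:,:,::-1])
E
```

```text
time_s: 9.4
ee_pos: [0.4966, 0.223, 0.271]
ee_rot: [0.137, 0.639, -0.048, 0.756]
force: [-0.3, -0.3, -4.7]
width: 0.0096
```

View pics/c6.png

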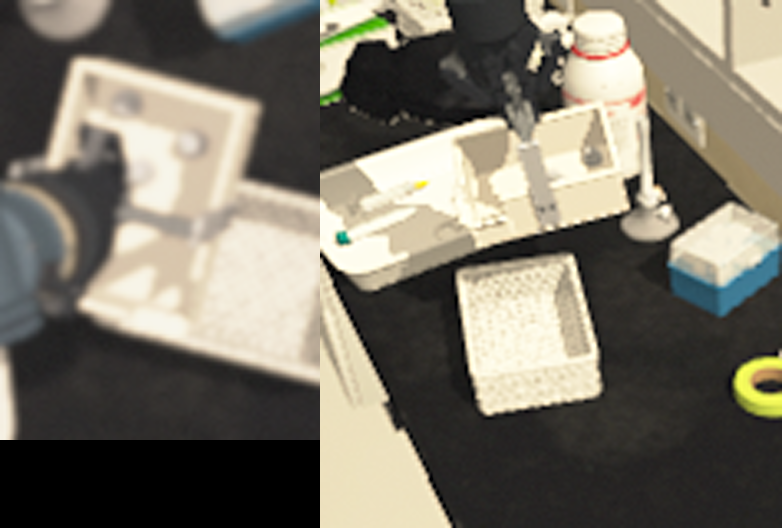

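The tote is at 12° and its plugs at top crop (127,103), (190,143), (138,172) haven't slid yet. I'll keep tilting in small steps.

```bash
python3 -m pendant '[[[0,0,0],[0.0015,-0.0025,0]],[[0,0,0],[0.003,-0.005,0]],[[0,0,0],[0.0045,-0.0075,0]],[[0,0,0],[0.0055,-0.0095,0]],[[0,0,0],[0.007,-0.012,0]],[[0,0,0],[0.0085,-0.0145,0]],[[0,0,0],[0.0085,-0.0145,0]],[[0,0,0],[0.0085,-0.0145,0]],[[0,0,0],[0.0085,-0.0145,0]],[[0,0,0],[0.0085,-0.0145,0]]]' 1 120; python3 - <<'E'
from h import *
s=snap('scene','s6.png');t=snap('top','t6.png')
b=cv2.resize(s[50:210,190:330],None,fx=3.3,fy=3.3,interpolation=cv2.INTER_CUBIC)
a=cv2.resize(t[160:270,130:210],None,fx=4,fy=4,interpolation=cv2.INTER_CUBIC)
o=np.zeros((b.shape[0],a.shape[1]+b.shape[1],3),np.uint8);o[:a.shape[0],:a.shape[1]]=a;o[:,a.shape[1]:]=b
cv2.imwrite('pics/c7.png',o[:,:,::-1])
E
```

```text
time_s: 10.75
ee_pos: [0.4965, 0.223, 0.2711]
ee_rot: [0.148, 0.622, -0.036, 0.768]
force: [1.2, -0.2, -3.8]
width: 0.0096
```

View pics/c7.png

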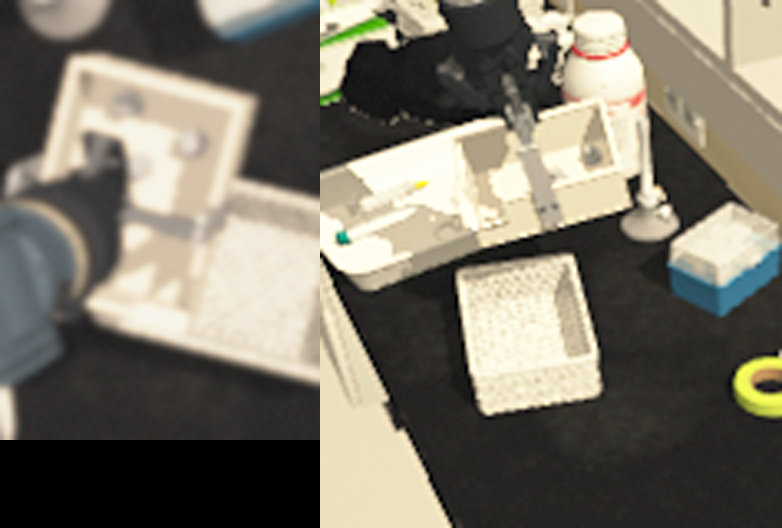

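```bash
python3 - <<'E'
from h import *
from scipy.spatial.transform import Rotation as R
np.set_printoptions(precision=4,suppress=True)
s=cv2.imread('pics/s6.png');t=cv2.imread('pics/t6.png')
b=cv2.resize(s[75:130,230:290],None,fx=7,fy=7,interpolation=cv2.INTER_CUBIC)
a=cv2.resize(t[168:253,135:200],None,fx=5.5,fy=5.5,interpolation=cv2.INTER_CUBIC)
h=max(a.shape[0],b.shape[0]);o=np.zeros((h,a.shape[1]+b.shape[1],3),np.uint8);o[:a.shape[0],:a.shape[1]]=a;o[:b.shape[0],a.shape[1]:]=b
cv2.imwrite('pics/c8.png',o);print(a.shape,b.shape)
M=R.from_quat(arm.sense()['ee_rot']).as_matrix();print(M, np.degrees(np.arccos(-M[2,0])))
E
```

```text
(468, 358, 3) (385, 420, 3)
[[ 0.2229  0.2396  0.9449]
 [ 0.128   0.9537 -0.272 ]
 [-0.9664  0.1816  0.182 ]] 14.895338293282833
```

View pics/c8.png

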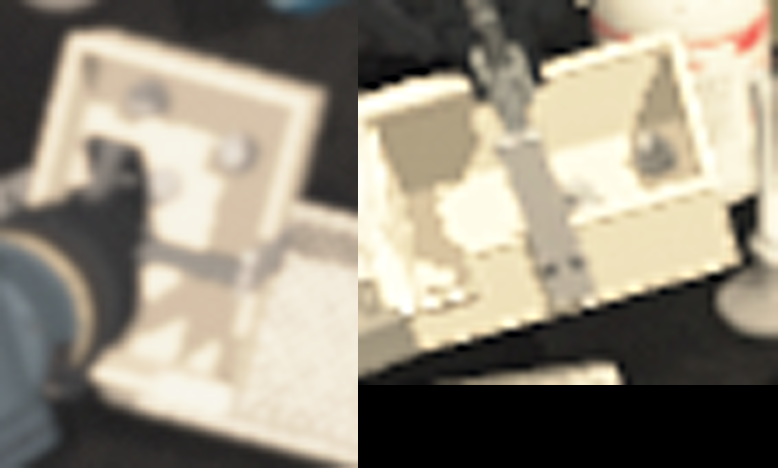

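```bash
python3 - <<'E'
from h import *
np.set_printoptions(precision=4,suppress=True)
T=lambda x,y:(135+x/5.5-.4,168+y/5.5-.4)
S=lambda x,y:(230+(x-358)/7-.4,75+y/7-.4)
a,ea=tri(S(675,38),T(73,38));b,eb=tri(S(718,188),T(320,93));print(a,ea,b,eb,np.linalg.norm(a-b))
d=(a-b)/np.linalg.norm(a-b);print('y axis',d,'elev',np.degrees(np.arcsin(d[2])))
E
```

```text
[0.5995 0.2649 0.2575] 0.002232042650739823 [0.5726 0.1425 0.2396] 0.0034524917159991903 0.12656640748417544
y axis [0.2127 0.9669 0.1412] elev 8.116649844787386
```

```bash
python3 -m pendant '[[[0,0,0],[0.0015,-0.0025,0]],[[0,0,0],[0.003,-0.005,0]],[[0,0,0],[0.0045,-0.0075,0]],[[0,0,0],[0.0055,-0.0095,0]],[[0,0,0],[0.007,-0.012,0]],[[0,0,0],[0.0085,-0.0145,0]],[[0,0,0],[0.01,-0.017,0]],[[0,0,0],[0.0115,-0.0195,0]],[[0,0,0],[0.013,-0.022,0]],[[0,0,0],[0.014,-0.0245,0]],[[0,0,0],[0.014,-0.0245,0]]]' 1 120; python3 - <<'E'
from h import *
s=snap('scene','s7.png');t=snap('top','t7.png')
b=cv2.resize(s[75:130,230:290],None,fx=7,fy=7,interpolation=cv2.INTER_CUBIC)
a=cv2.resize(t[168:253,135:200],None,fx=5.5,fy=5.5,interpolation=cv2.INTER_CUBIC)
h=max(a.shape[0],b.shape[0]);o=np.zeros((h,a.shape[1]+b.shape[1],3),np.uint8);o[:a.shape[0],:a.shape[1]]=a;o[:b.shape[0],a.shape[1]:]=b
cv2.imwrite('pics/c9.png',o[:,:,::-1])
E
```

```text
time_s: 12.22
ee_pos: [0.4963, 0.2229, 0.2711]
ee_rot: [0.166, 0.593, -0.017, 0.788]
force: [0.1, -0.3, -4.0]
width: 0.0097
```

View pics/c9.png

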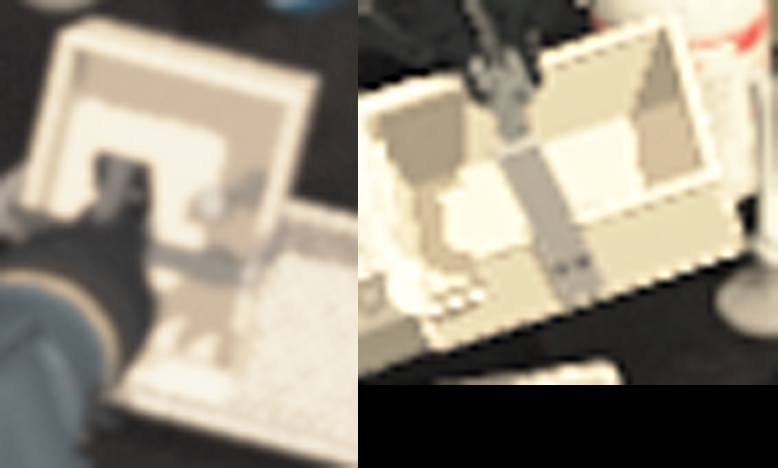

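The plugs are sliding at 20°: two are visible at top crop (210,200) and (247,183). I'll hold here, then look again.

```bash
python3 -m pendant '[[[0,0,0],[0,0,0]],[[0,0,0],[0,0,0]],[[0,0,0],[0,0,0]],[[0,0,0],[0,0,0]],[[0,0,0],[0,0,0]],[[0,0,0],[0,0,0]],[[0,0,0],[0,0,0]],[[0,0,0],[0,0,0]]]' 1 120; python3 - <<'E'
from h import *
s=snap('scene','s8.png');t=snap('top','t8.png')
b=cv2.resize(s[75:130,230:290],None,fx=7,fy=7,interpolation=cv2.INTER_CUBIC)
a=cv2.resize(t[168:253,135:200],None,fx=5.5,fy=5.5,interpolation=cv2.INTER_CUBIC)
h=max(a.shape[0],b.shape[0]);o=np.zeros((h,a.shape[1]+b.shape[1],3),np.uint8);o[:a.shape[0],:a.shape[1]]=a;o[:b.shape[0],a.shape[1]:]=b
cv2.imwrite('pics/c10.png',o[:,:,::-1])
E
```

```text
time_s: 13.32
ee_pos: [0.4965, 0.223, 0.2711]
ee_rot: [0.166, 0.593, -0.017, 0.788]
force: [0.6, -0.8, -3.9]
width: 0.0101
```

View pics/c10.png

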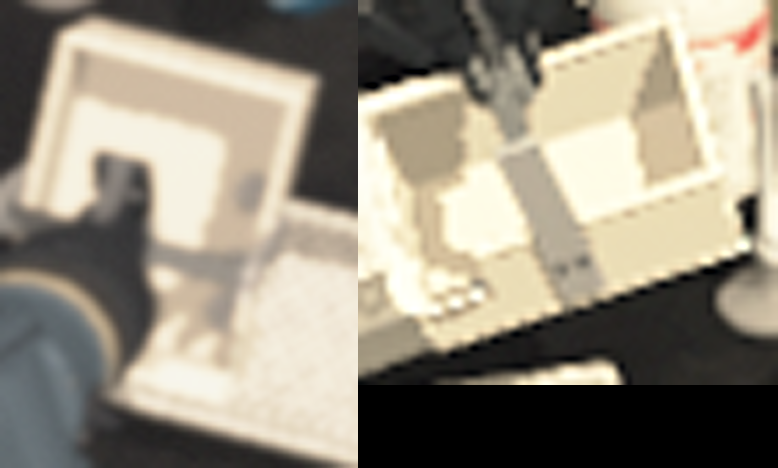

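One plug sits against the -y wall at top crop (250,190). The others have gone further down. I'll add tilt, weighted along tote x.

```bash
python3 -m pendant '[[[0,0,0],[0.0005,-0.0035,0]],[[0,0,0],[0.001,-0.007,0]],[[0,0,0],[0.0015,-0.0105,0]],[[0,0,0],[0.002,-0.014,0]],[[0,0,0],[0.0025,-0.0175,0]],[[0,0,0],[0.003,-0.021,0]],[[0,0,0],[0.0035,-0.0245,0]],[[0,0,0],[0.004,-0.028,0]],[[0,0,0],[0.0045,-0.0315,0]],[[0,0,0],[0.005,-0.035,0]],[[0,0,0],[0.005,-0.035,0]],[[0,0,0],[0.005,-0.035,0]]]' 1 120; python3 - <<'E'
from h import *
s=snap('scene','s9.png');t=snap('top','t9.png')
b=cv2.resize(s[75:130,230:290],None,fx=7,fy=7,interpolation=cv2.INTER_CUBIC)
a=cv2.resize(t[168:253,135:200],None,fx=5.5,fy=5.5,interpolation=cv2.INTER_CUBIC)
h=max(a.shape[0],b.shape[0]);o=np.zeros((h,a.shape[1]+b.shape[1],3),np.uint8);o[:a.shape[0],:a.shape[1]]=a;o[:b.shape[0],a.shape[1]:]=b
cv2.imwrite('pics/c11.png',o[:,:,::-1])
E
```

```text
time_s: 14.92
ee_pos: [0.4965, 0.223, 0.2712]
ee_rot: [0.173, 0.549, -0.003, 0.818]
force: [0.6, 0.3, -3.3]
width: 0.0102
```

View pics/c11.png

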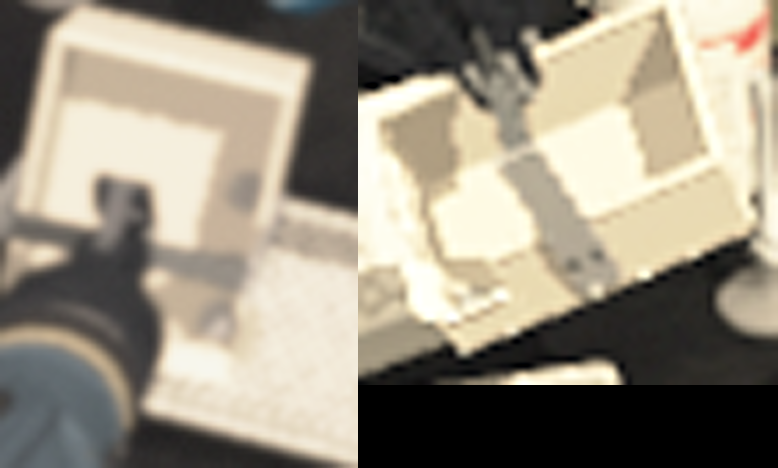

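```bash
python3 - <<'E'
from h import *
t=snap('top','t10.png')[:,:,::-1]
a=cv2.resize(t[190:250,150:195],None,fx=9,fy=9,interpolation=cv2.INTER_CUBIC)
t0=cv2.imread('pics/t9.png');b=cv2.resize(t0[190:250,150:195],None,fx=9,fy=9,interpolation=cv2.INTER_CUBIC)
cv2.imwrite('pics/c12.png',np.hstack([b,a]))
E
```

```text
(no output)
```

View pics/c12.png

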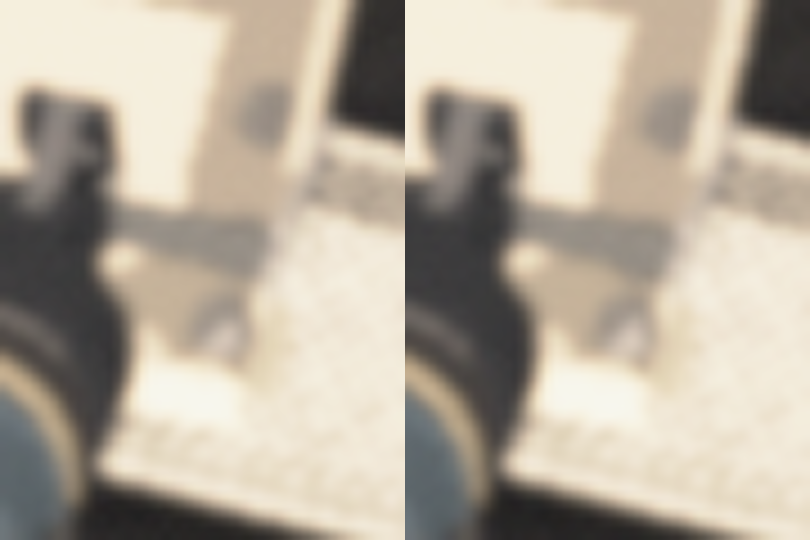

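```bash
cat >> h.py <<'E'
from scipy.spatial.transform import Rotation as R
def pose():
    s=arm.sense();M=R.from_quat(s['ee_rot']).as_matrix();T=np.c_[M[:,2],-M[:,1],-M[:,0]]
    if np.linalg.det(T)<0: T[:,1]*=-1
    h=s['ee_pos']-.019*M[:,0]
    return h,T
def totept(n,u,v,zt):  # tote-frame (handle origin) plane z=zt
    h,T=pose();o,d=ray(n,u,v);o=T.T@(o-h);d=T.T@d;return o+d*(zt-o[2])/d[2]
E
python3 - <<'E'
from h import *
np.set_printoptions(precision=4,suppress=True)
h,T=pose();print(h,T,'tilt',np.degrees(np.arccos(T[2,2])),'lip',h+T@[-.081,-.056,-.106])
P=lambda x,y:(150+x/9-.4,190+y/9-.4)
print('A',totept('top',*P(265,112),-.098),'B',totept('top',*P(222,328),-.098))
for n in('top','scene'):
  for nm,p in [('lip',(-.081,-.056,-.106)),('rim+x-y',(.085,-.06,-.055)),('rim+x+y',(.085,.06,-.055)),('cutend',(-.045,-.06,-.055)),('upr-y',(0,-.065,0))]:
    u=proj(n,h+T@np.array(p)); print(n,nm,np.array(u),'crop',((u[0]-150+.4)*9,(u[1]-190+.4)*9))
E
```

```text
[0.489  0.2195 0.2883] [[ 0.8966  0.1947 -0.3978]
 [-0.286   0.9403 -0.1844]
 [ 0.3381  0.2791  0.8988]] tilt 26.003647838794738 lip [0.4477 0.2095 0.15  ]
A [ 0.0082 -0.0417 -0.098 ] B [-0.0705 -0.0437 -0.098 ]
top lip [178.0698 229.0377] crop (np.float64(256.22818879402075), np.float64(354.9389146800359))
top rim+x-y [189.1348 183.5078] crop (np.float64(355.81297241621763), np.float64(-54.83020544984199))
top rim+x+y [145.0867 172.8721] crop (np.float64(-40.6195838405124), np.float64(-150.5514911090133))
top cutend [179.5264 224.8808] crop (np.float64(269.3372336256694), np.float64(317.5268617538474))
top upr-y [181.9831 217.9666] crop (np.float64(291.44770956892023), np.float64(255.29966632367274))
scene lip [244.8266 123.2923] crop (np.float64(857.0394436626082), np.float64(-596.7689854476423))
scene rim+x-y [281.2939  97.4894] crop (np.float64(1185.2450208871262), np.float64(-828.9955750511332))
scene rim+x+y [274.0614  73.5303] crop (np.float64(1120.1528762634716), np.float64(-1044.6276444890252))
scene cutend [247.7072 111.9697] crop (np.float64(882.9648441167164), np.float64(-698.6724073425697))
scene upr-y [252.7608  98.1596] crop (np.float64(928.4468973378458), np.float64(-822.9632464272634))
```

Plug B is in the lip corner (tote -70,-44 mm), and A is stuck at the -y wall (8,-42). C is probably behind the hand. Friction seems to be nearer 0.3, because sliding only began above about 16°. I'll rock it: more x tilt first, then more y tilt.

```bash
cat >> h.py <<'E'
def plan(tilt,az,lip,yaw=-15.07):
    s=arm.sense();h,T=pose()
    y=np.deg2rad(yaw);T0=R.from_euler('z',y).as_matrix()
    a=np.deg2rad(az);d=-(np.cos(a)*T0[:,0]+np.sin(a)*T0[:,1]);ax=np.cross([0,0,1],d)
    Rn=R.from_rotvec(ax*np.deg2rad(tilt)).as_matrix();Tn=Rn@T0
    hn=np.array(lip)-Tn@np.array([-.081,-.056,-.106]);tcp=hn-.019*Tn[:,2]
    return (tcp-s['ee_pos'])/.6, R.from_matrix(Tn@T.T).as_rotvec()/np.pi, Tn[2]
E
python3 - <<'E'
from h import *
np.set_printoptions(precision=4,suppress=True)
print(plan(32,28,[.457,.2,.14]));print(plan(32,60,[.457,.2,.14]));print(arm.sense()['qpos'])
E
```

```text
(array([-0.0104, -0.006 , -0.0093]), array([-0.0186, -0.0414, -0.0102]), array([0.4679, 0.2488, 0.848 ]))
(array([ 0.0183, -0.0534, -0.0171]), array([0.0638, 0.0045, 0.0116]), array([0.265 , 0.4589, 0.848 ]))
[ 0.2524 -0.3906 -0.2885  1.2256  0.0793  2.0972]
```

```bash
python3 -m pendant '[[[-0.001,-0.0005,-0.001],[-0.002,-0.004,-0.001]],[[-0.002,-0.001,-0.002],[-0.004,-0.008,-0.002]],[[-0.003,-0.002,-0.003],[-0.006,-0.012,-0.003]],[[-0.004,-0.0025,-0.004],[-0.0075,-0.0165,-0.004]],[[-0.005,-0.003,-0.005],[-0.0095,-0.021,-0.005]],[[-0.006,-0.0035,-0.006],[-0.011,-0.025,-0.006]],[[-0.0075,-0.004,-0.007],[-0.013,-0.029,-0.007]],[[-0.009,-0.005,-0.008],[-0.015,-0.033,-0.008]],[[-0.01,-0.0055,-0.0085],[-0.017,-0.037,-0.009]],[[-0.0104,-0.006,-0.0093],[-0.0186,-0.0414,-0.0102]],[[-0.0104,-0.006,-0.0093],[-0.0186,-0.0414,-0.0102]],[[-0.0104,-0.006,-0.0093],[-0.0186,-0.0414,-0.0102]]]' 1 120; python3 - <<'E'
from h import *
s=snap('scene','s11.png');t=snap('top','t11.png')
b=cv2.resize(s[70:130,230:290],None,fx=6.5,fy=6.5,interpolation=cv2.INTER_CUBIC)
a=cv2.resize(t[190:250,150:195],None,fx=8.5,fy=8.5,interpolation=cv2.INTER_CUBIC)
h=max(a.shape[0],b.shape[0]);o=np.zeros((h,a.shape[1]+b.shape[1],3),np.uint8);o[:a.shape[0],:a.shape[1]]=a;o[:b.shape[0],a.shape[1]:]=b
cv2.imwrite('pics/c13.png',o[:,:,::-1])
E
```

```text
time_s: 16.58
ee_pos: [0.4903, 0.2194, 0.2656]
ee_rot: [0.157, 0.491, -0.021, 0.856]
force: [-0.2, 1.5, -4.0]
width: 0.0096
```

View pics/c13.png

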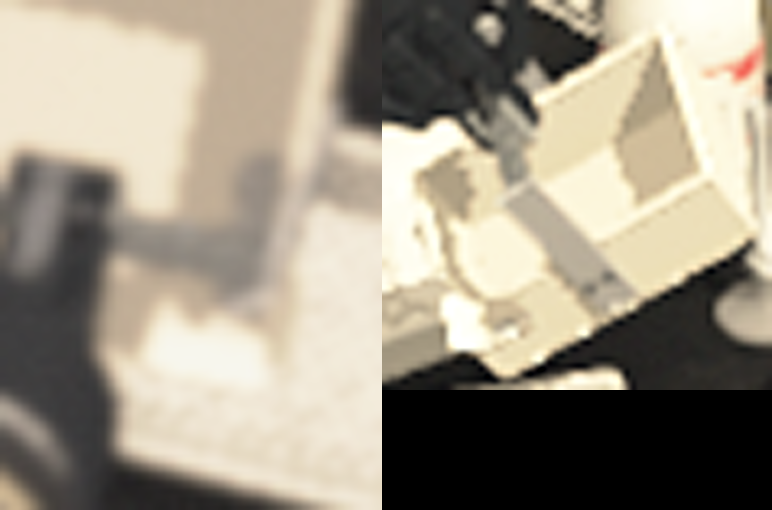

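```bash
python3 - <<'E'
from h import *
np.set_printoptions(precision=4,suppress=True)
P=lambda x,y:(150+x/8.5-.4,190+y/8.5-.4)
print('A',totept('top',*P(262,178),-.098),'B',totept('top',*P(245,300),-.098))
S=lambda x,y:(230+(x-382)/6.5-.4,70+y/6.5-.4)
print(totept('scene',*S(505,322),-.09))
h,T=pose();print(T[2])
t=snap('top','t12.png');s=snap('scene','s12.png')
a=cv2.resize(t[190:250,150:195],None,fx=8.5,fy=8.5,interpolation=cv2.INTER_CUBIC);b=cv2.resize(s[105:135,235:265],None,fx=13,fy=13,interpolation=cv2.INTER_CUBIC)
o=np.zeros((510,a.shape[1]+b.shape[1],3),np.uint8);o[:a.shape[0],:a.shape[1]]=a;o[:b.shape[0],a.shape[1]:]=b
o=np.clip(o.astype(float)*1.0,0,255)
cv2.imwrite('pics/c14.png',o[:,:,::-1])
E
```

```text
A [-0.0244 -0.0423 -0.098 ] B [-0.0749 -0.0446 -0.098 ]
[-0.0669 -0.0415 -0.09  ]
[0.4678 0.249  0.848 ][ WARN:0@2.671] global loadsave.cpp:1063 imwrite_ Unsupported depth image for selected encoder is fallbacked to CV_8U.
```

View pics/c14.png

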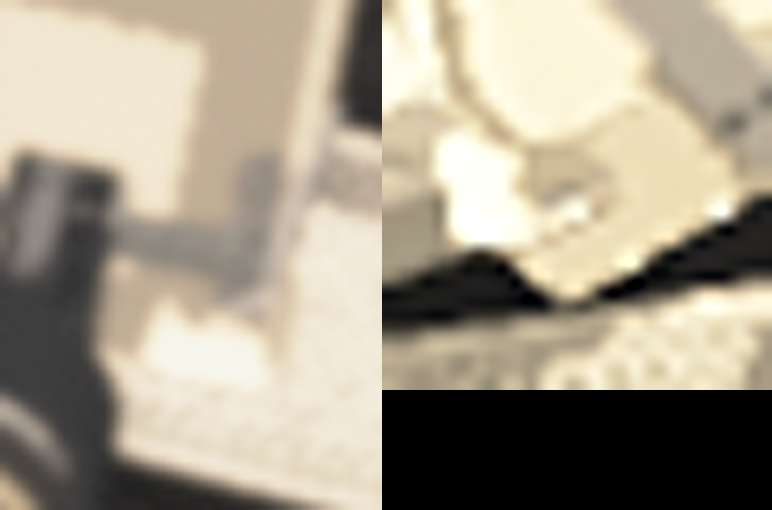

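The top view puts A at tote (-24,-42) and B at (-75,-45). That spacing fits a row of three along the -y wall with C between them, hidden under the bar. To bunch them, I'll briefly reverse the y tilt while keeping x steep, so the rear plug rolls over its neighbour.

```bash
python3 - <<'E'
from h import *
np.set_printoptions(precision=4,suppress=True)
for az in(0,-15,-25,-35): print(az,plan(33,az,[.457,.2,.15]))
print(arm.sense()['qpos'])
E
```

```text
0 (array([0.0016, 0.0491, 0.0024]), array([-0.0831, -0.0039, -0.0234]), array([ 0.5446, -0.    ,  0.8387]))
-15 (array([ 0.0157,  0.071 , -0.0133]), array([-0.1257,  0.0137, -0.0341]), array([ 0.5261, -0.141 ,  0.8387]))
-25 (array([ 0.0282,  0.0823, -0.026 ]), array([-0.1511,  0.0313, -0.0401]), array([ 0.4936, -0.2302,  0.8387]))
-35 (array([ 0.0423,  0.0905, -0.0401]), array([-0.1734,  0.0532, -0.0449]), array([ 0.4461, -0.3124,  0.8387]))
[ 0.3274 -0.5156 -0.426   1.1043 -0.0539  2.1462]
```

```bash
python3 -m pendant '[[[0,0.012,0.001],[-0.02,-0.001,-0.006]],[[0.001,0.025,0.002],[-0.042,-0.002,-0.012]],[[0.001,0.037,0.002],[-0.062,-0.003,-0.018]],[[0.0016,0.049,0.0024],[-0.083,-0.004,-0.023]],[[0.006,0.056,-0.003],[-0.097,0.002,-0.027]],[[0.011,0.064,-0.008],[-0.111,0.008,-0.031]],[[0.0157,0.071,-0.0133],[-0.126,0.0137,-0.034]],[[0.02,0.075,-0.018],[-0.134,0.02,-0.036]],[[0.024,0.079,-0.022],[-0.143,0.0255,-0.038]],[[0.0282,0.0823,-0.026],[-0.1511,0.0313,-0.0401]],[[0.0282,0.0823,-0.026],[-0.1511,0.0313,-0.0401]]]' 1 120; cat >> h.py <<'E'
def look(k):
    s=snap('scene','s%s.png'%k);t=snap('top','t%s.png'%k)
    b=cv2.resize(s[70:130,225:285],None,fx=6.5,fy=6.5,interpolation=cv2.INTER_CUBIC)
    a=cv2.resize(t[180:250,145:195],None,fx=7.5,fy=7.5,interpolation=cv2.INTER_CUBIC)
    h=max(a.shape[0],b.shape[0]);o=np.zeros((h,a.shape[1]+b.shape[1],3),np.uint8);o[:a.shape[0],:a.shape[1]]=a;o[:b.shape[0],a.shape[1]:]=b
    cv2.imwrite('pics/l%s.png'%k,o[:,:,::-1])
    h,T=pose();print('downz',T[2],'lip',h+T@[-.081,-.056,-.106])
def LT(x,y,z=-.098): return totept('top',145+x/7.5-.4,180+y/7.5-.4,z)
def LS(x,y,z=-.098): return totept('scene',225+(x-375)/6.5-.4,70+y/6.5-.4,z)
E
python3 -c "
from h import *
look('20')"
```

```text
time_s: 18.15
ee_pos: [0.5081, 0.27, 0.2493]
ee_rot: [-0.018, 0.503, -0.196, 0.841]
force: [-0.8, -0.3, -4.1]
width: 0.0097
downz [ 0.49357346 -0.22836001  0.83918827] lip [0.4573505  0.20071783 0.14986006]
```

View pics/l20.png

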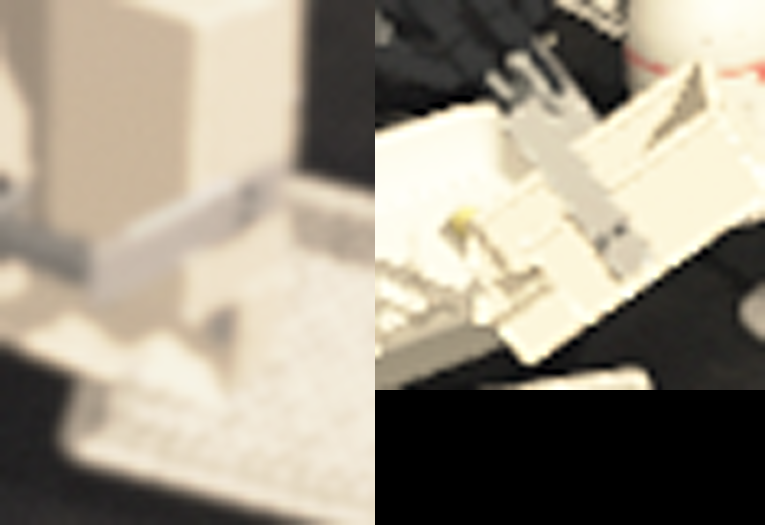

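```bash
python3 - <<'E'
from h import *
np.set_printoptions(precision=4,suppress=True)
print(LT(220,325),LT(222,345))
h,T=pose()
for p in [(-.07,-.045,-.098),(-.048,-.045,-.098),(-.026,-.045,-.098),(-.07,-.022,-.098),(-.059,-.026,-.098),(-.085,-.06,-.055),(.085,-.06,-.055),(-.085,.06,-.055),(-.045,-.06,-.055),(-.085,-.02,-.055),(-.085,-.06,-.082)]:
    u=proj('top',h+T@np.array(p));print(p,((u[0]-145+.4)*7.5,(u[1]-180+.4)*7.5))
E
```

```text
[-0.0745 -0.0356 -0.098 ] [-0.0834 -0.0369 -0.098 ]
(-0.07, -0.045, -0.098) (np.float64(239.45800134288024), np.float64(322.80867889818836))
(-0.048, -0.045, -0.098) (np.float64(241.2669599655172), np.float64(275.27822172106426))
(-0.026, -0.045, -0.098) (np.float64(243.10355553933655), np.float64(227.02160259184555))
(-0.07, -0.022, -0.098) (np.float64(193.04002467899048), np.float64(304.84083379022223))
(-0.059, -0.026, -0.098) (np.float64(201.83236959541023), np.float64(284.319590777849))
(-0.085, -0.06, -0.055) (np.float64(197.74054281929853), np.float64(409.31449758735215))
(0.085, -0.06, -0.055) (np.float64(210.2723709165425), np.float64(15.782159283228225))
(-0.085, 0.06, -0.055) (np.float64(-45.09025939953145), np.float64(312.6221863534439))
(-0.045, -0.06, -0.055) (np.float64(200.5523566492314), np.float64(321.01615334077934))
(-0.085, -0.02, -0.055) (np.float64(115.35479955945827), np.float64(376.50948333162916))
(-0.085, -0.06, -0.082) (np.float64(242.74165095722105), np.float64(382.2322135441341))
```

B shows at top (220,325), still in the corner, and no plug has come out past the wall's edge. I'll reverse a little further.

```bash
python3 - <<'E'
from h import *
np.set_printoptions(precision=4,suppress=True)
for az in(-35,-45): print(az,plan(33,az,[.457,.2,.15]))
print(arm.sense()['qpos'])
E
```

```text
-35 (array([ 0.0136,  0.0073, -0.0141]), array([-0.0219,  0.0215, -0.009 ]), array([ 0.4461, -0.3124,  0.8387]))
-45 (array([ 0.0284,  0.0122, -0.0291]), array([-0.0393,  0.0464, -0.0176]), array([ 0.3851, -0.3851,  0.8387]))
[ 0.6639  0.0269  0.012   1.4214 -0.5608  2.4592]
```

```bash
python3 -m pendant '[[[0.0034,0.002,-0.0035],[-0.0055,0.0055,-0.002]],[[0.007,0.0035,-0.007],[-0.011,0.011,-0.0045]],[[0.01,0.0055,-0.0105],[-0.0165,0.016,-0.007]],[[0.0136,0.0073,-0.0141],[-0.0219,0.0215,-0.009]],[[0.0136,0.0073,-0.0141],[-0.0219,0.0215,-0.009]]]' 1 120;python3 -c "
from h import *
look('21')"
```

```text
time_s: 18.88
ee_pos: [0.5162, 0.2739, 0.2406]
ee_rot: [-0.047, 0.525, -0.225, 0.82]
force: [-0.7, 0.4, -4.1]
width: 0.0095
downz [ 0.44587316 -0.31276996  0.8386728 ] lip [0.45711049 0.20007422 0.14978095]
```

View pics/l21.png

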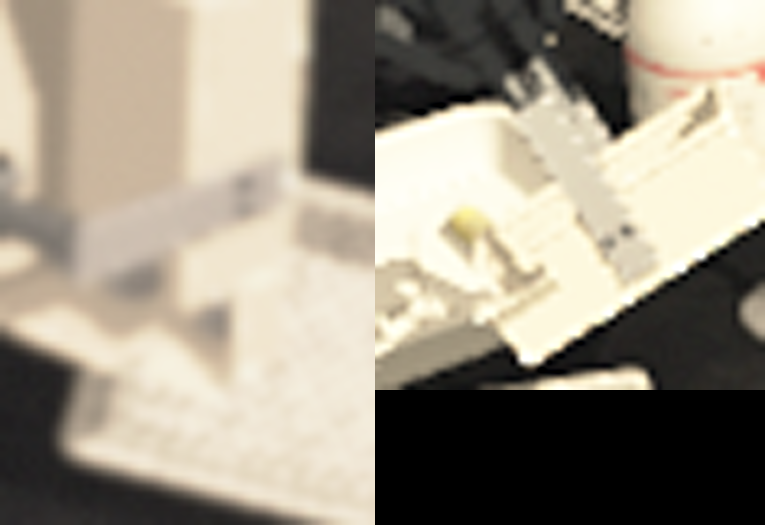

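A second plug now shows at top (140,275), with B still at (210,320). It has rolled off the row, so I'll go back to the diagonal.

```bash
python3 - <<'E'
from h import *
np.set_printoptions(precision=4,suppress=True)
print(LT(140,275),LT(212,320))
for a in [(33,10),(33,30),(33,45)]: print(a,plan(*a,[.457,.2,.14]))
E
```

```text
[-0.0684  0.0098 -0.098 ] [-0.075  -0.0295 -0.098 ]
(33, 10) (array([-0.0463, -0.0587,  0.0339]), array([ 0.1187, -0.062 ,  0.0366]), array([0.5364, 0.0946, 0.8387]))
(33, 30) (array([-0.0454, -0.0949,  0.0418]), array([ 0.1805, -0.0572,  0.0473]), array([0.4717, 0.2723, 0.8387]))
(33, 45) (array([-0.0347, -0.1202,  0.0406]), array([ 0.2246, -0.04  ,  0.0517]), array([0.3851, 0.3851, 0.8387]))
```

```bash
python3 -m pendant '[[[-0.012,-0.015,0.008],[0.03,-0.016,0.01]],[[-0.024,-0.03,0.017],[0.06,-0.032,0.019]],[[-0.036,-0.045,0.026],[0.09,-0.048,0.028]],[[-0.0463,-0.0587,0.034],[0.1187,-0.062,0.0366]],[[-0.046,-0.077,0.038],[0.15,-0.06,0.042]],[[-0.0454,-0.095,0.042],[0.1805,-0.057,0.047]],[[-0.04,-0.107,0.041],[0.202,-0.049,0.049]],[[-0.0347,-0.12,0.0406],[0.2246,-0.04,0.0517]],[[-0.0347,-0.12,0.0406],[0.2246,-0.04,0.0517]],[[-0.0347,-0.12,0.0406],[0.2246,-0.04,0.0517]],[[-0.0347,-0.12,0.0406],[0.2246,-0.04,0.0517]]]' 1 120;python3 -c "
from h import *
look('22')
print(plan(33,57,[.457,.2,.14]))"
```

```text
time_s: 20.35
ee_pos: [0.4945, 0.2023, 0.2655]
ee_rot: [0.21, 0.513, 0.034, 0.832]
force: [-0.2, -0.2, -3.4]
width: 0.0098
downz [0.38531527 0.38475606 0.83874604] lip [0.45652971 0.20078405 0.1399548 ]
(array([ 0.01484596, -0.01822408, -0.00518633]), array([0.02947922, 0.02132819, 0.01021063]), array([0.29663168, 0.45677273, 0.83867057]))
```

View pics/l22.png

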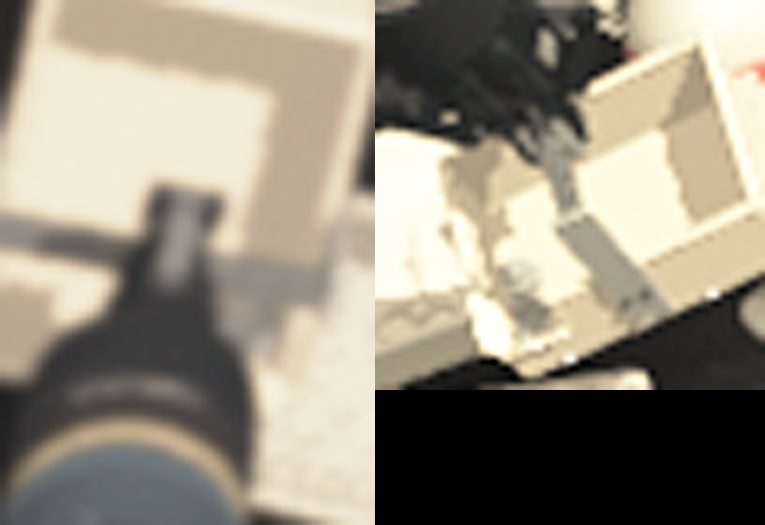

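Scene crop now shows plugs around (522,275) and (530,315), close to the lip. I'll locate them.

```bash
python3 - <<'E'
from h import *
np.set_printoptions(precision=4,suppress=True)
for p in [(522,275),(530,315),(548,333)]: print(p,LS(*p,-.095))
h,T=pose()
for p in [(-.07,-.045,-.095),(-.048,-.045,-.095),(-.07,-.022,-.095),(-.07,0,-.095),(-.059,-.026,-.095)]:
    u=proj('scene',h+T@np.array(p));v=proj('top',h+T@np.array(p));print(p,(375+(u[0]-225+.4)*6.5,(u[1]-70+.4)*6.5),((v[0]-145+.4)*7.5,(v[1]-180+.4)*7.5))
s=cv2.imread('pics/s22.png');t=cv2.imread('pics/t22.png')
a=cv2.resize(s[102:130,235:263],None,fx=14,fy=14,interpolation=cv2.INTER_CUBIC);b=cv2.resize(t[210:238,163:191],None,fx=14,fy=14,interpolation=cv2.INTER_CUBIC)
cv2.imwrite('pics/z22.png',np.hstack([a,b]))
E
```

```text
(522, 275) [-0.0671 -0.0049 -0.095 ]
(530, 315) [-0.0687 -0.032  -0.095 ]
(548, 333) [-0.0611 -0.0481 -0.095 ]
(-0.07, -0.045, -0.095) (np.float64(532.9065420637451), np.float64(334.8589295955562)) (np.float64(258.91450397572737), np.float64(333.62845899611574))
(-0.048, -0.045, -0.095) (np.float64(567.2916762084672), np.float64(319.0331235022264)) (np.float64(270.9741393110441), np.float64(285.928644547225))
(-0.07, -0.022, -0.095) (np.float64(524.0864900519589), np.float64(301.55248118805434)) (np.float64(200.31982999898412), np.float64(322.8695126678464))
(-0.07, 0, -0.095) (np.float64(515.7444183769246), np.float64(270.0509912325608)) (np.float64(143.5373271470585), np.float64(312.443310777703))
(-0.059, -0.026, -0.095) (np.float64(542.6867113910484), np.float64(299.4124927535834)) (np.float64(216.47538933605313), np.float64(300.81188398435216))
```

View pics/z22.png

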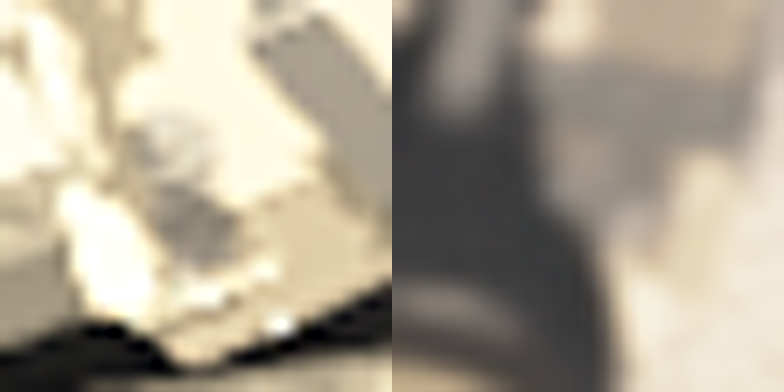

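```bash
python3 -m pendant '[[[0.005,-0.006,-0.002],[0.01,0.007,0.003]],[[0.01,-0.012,-0.0035],[0.02,0.014,0.007]],[[0.0148,-0.018,-0.005],[0.0295,0.0213,0.01]],[[0.0148,-0.018,-0.005],[0.0295,0.0213,0.01]],[[0.0148,-0.018,-0.005],[0.0295,0.0213,0.01]],[[0.0148,-0.018,-0.005],[0.0295,0.0213,0.01]]]' 1 120;python3 - <<'E'
from h import *
np.set_printoptions(precision=4,suppress=True)
look('23')
h,T=pose()
for p in [(-.07,-.045,-.095),(-.048,-.045,-.095),(-.07,-.022,-.095),(-.07,0,-.095),(-.059,-.026,-.095)]:
    u=proj('scene',h+T@np.array(p));v=proj('top',h+T@np.array(p));print(p,((u[0]-235+.4)*14,(u[1]-102+.4)*14),(392+(v[0]-163+.4)*14,(v[1]-210+.4)*14))
s=cv2.imread('pics/s23.png');t=cv2.imread('pics/t23.png')
a=cv2.resize(s[102:130,235:263],None,fx=14,fy=14,interpolation=cv2.INTER_CUBIC);b=cv2.resize(t[210:238,163:191],None,fx=14,fy=14,interpolation=cv2.INTER_CUBIC)
cv2.imwrite('pics/z23.png',np.hstack([a,b]))
E
```

```text
time_s: 21.2
ee_pos: [0.5033, 0.1922, 0.2629]
ee_rot: [0.241, 0.541, 0.064, 0.803]
force: [0.3, 0.4, -3.8]
width: 0.0097
downz [0.2972 0.4567 0.8385] lip [0.4568 0.2006 0.1403]
(-0.07, -0.045, -0.095) (np.float64(207.04897444348538), np.float64(274.51645147108485)) (np.float64(630.8468178170472), np.float64(196.7351304424893))
(-0.048, -0.045, -0.095) (np.float64(284.84509645146306), np.float64(246.2369536449748)) (np.float64(656.8640443225759), np.float64(104.79055112627866))
(-0.07, -0.022, -0.095) (np.float64(188.0515349535809), np.float64(198.70671321478056)) (np.float64(522.3334354184307), np.float64(176.4554885242977))
(-0.07, 0, -0.095) (np.float64(170.0413177494987), np.float64(126.83650918511732)) (np.float64(416.894126467212), np.float64(156.75034817785186))
(-0.059, -0.026, -0.095) (np.float64(230.0430439525208), np.float64(197.70923966227028)) (np.float64(554.2185533291357), np.float64(133.78720527883925))
```

View pics/z23.png

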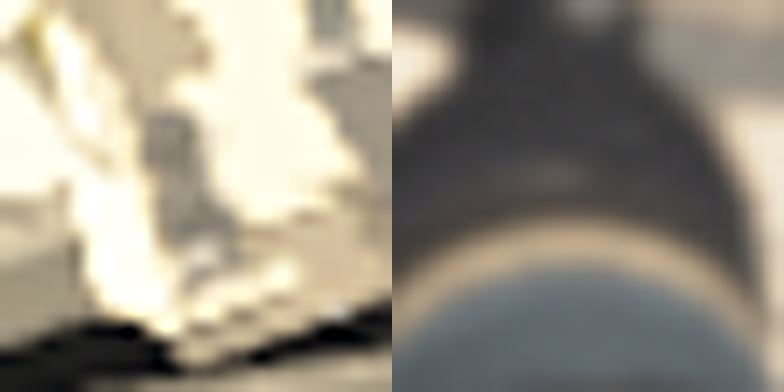

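All three plugs now show in a row along the -x wall, at zoom (172,125), (188,195), (207,265), so all are accounted for. I'll apply a brief reversed-x pulse so the top one drops beside the corner plug, returning in the same call.

```bash
python3 - <<'E'
from h import *
np.set_printoptions(precision=4,suppress=True)
for az in(90,110,120,125,50): print(az,*plan(33,az,[.457,.2,.15]))
print(arm.sense()['qpos'])
E
```

```text
90 [ 0.053  -0.0226 -0.0157] [0.0518 0.0845 0.028 ] [0.     0.5446 0.8387]
110 [ 0.0848 -0.0172 -0.0439] [0.0575 0.1456 0.0414] [-0.1863  0.5118  0.8387]
120 [ 0.0984 -0.0102 -0.0593] [0.0525 0.1764 0.0464] [-0.2723  0.4717  0.8387]
125 [ 0.1043 -0.0059 -0.067 ] [0.048  0.1915 0.0484] [-0.3124  0.4461  0.8387]
50 [-0.0082  0.0083  0.0197] [-0.0165 -0.013  -0.0063] [0.3501 0.4172 0.8387]
[ 0.0279 -0.4658 -0.3953  1.1811  0.3602  1.9466]
```

```bash
python3 -m pendant '[[[0.018,-0.008,0],[0.018,0.029,0.01]],[[0.036,-0.016,-0.008],[0.036,0.058,0.02]],[[0.053,-0.0226,-0.0157],[0.0518,0.0845,0.028]],[[0.07,-0.02,-0.03],[0.055,0.116,0.035]],[[0.085,-0.017,-0.044],[0.0575,0.1456,0.0414]],[[0.098,-0.01,-0.059],[0.0525,0.1764,0.0464]],[[0.104,-0.006,-0.067],[0.048,0.1915,0.0484]],[[0.085,-0.017,-0.044],[0.0575,0.1456,0.0414]],[[0.063,-0.02,-0.023],[0.054,0.1,0.03]],[[0.042,-0.018,-0.01],[0.042,0.065,0.022]],[[0.02,-0.009,-0.002],[0.02,0.032,0.011]],[[0,0,0],[0,0,0]]]' 1 120;python3 - <<'E'
from h import *
np.set_printoptions(precision=4,suppress=True)
look('24')
s=cv2.imread('pics/s24.png');t=cv2.imread('pics/t24.png')
a=cv2.resize(s[102:130,235:263],None,fx=14,fy=14,interpolation=cv2.INTER_CUBIC);b=cv2.resize(t[210:238,163:191],None,fx=14,fy=14,interpolation=cv2.INTER_CUBIC)
cv2.imwrite('pics/z24.png',np.hstack([a,b]))
E
```

```text
time_s: 22.8
ee_pos: [0.5035, 0.1921, 0.2647]
ee_rot: [0.241, 0.539, 0.063, 0.805]
force: [-0.1, 0.7, -3.9]
width: 0.0095
downz [0.2972 0.4568 0.8385] lip [0.4525 0.2023 0.1392]
```

View pics/z24.png

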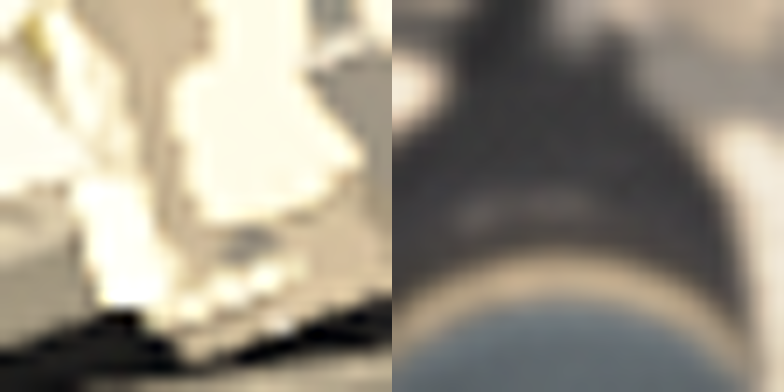

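View pics/l24.png

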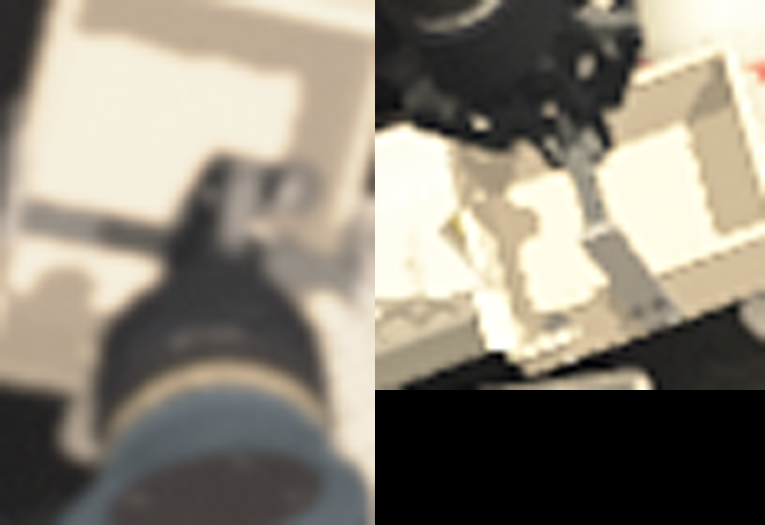

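The pulse over-released. Plugs are now strung along the -y wall, at scene zoom (255,240) and top crop (285,190). I'll locate them.

```bash
python3 - <<'E'
from h import *
np.set_printoptions(precision=4,suppress=True)
print(totept('scene',235+255/14-.4,102+240/14-.4,-.095),LT(285,190,-.095))
t=cv2.imread('pics/t24.png')
cv2.imwrite('pics/z24b.png',cv2.resize(t[190:225,165:200],None,fx=14,fy=14,interpolation=cv2.INTER_CUBIC))
h,T=pose()
for x in(-.07,-.048,-.026,0,.02,.04):
    v=proj('top',h+T@np.array([x,-.045,-.095]));u=proj('scene',h+T@np.array([x,-.045,-.095]));print(x,((v[0]-165+.4)*14,(v[1]-190+.4)*14),((u[0]-235+.4)*14,(u[1]-102+.4)*14))
for az in(45,20,0,-12,-20): print(az,*plan(33,az,[.457,.2,.15]))
E
```

```text
[-0.0505 -0.0408 -0.095 ] [-0.0045 -0.039  -0.095 ]
-0.07 (np.float64(203.54871313281333), np.float64(496.5215583020732)) (np.float64(189.69556477325168), np.float64(279.1591061884797))
-0.048 (np.float64(229.19835029001155), np.float64(404.59302977988244)) (np.float64(267.424075711075), np.float64(250.74063363772018))
-0.026 (np.float64(255.05454908891193), np.float64(311.92418249004254)) (np.float64(345.440966589981), np.float64(222.21672593400433))
0 (np.float64(285.88161408365266), np.float64(201.43970638394646)) (np.float64(438.01674166144704), np.float64(188.3699161728058))
0.02 (np.float64(309.7960829878669), np.float64(115.73003636870389)) (np.float64(509.50616469751554), np.float64(162.23252872374903))
0.04 (np.float64(333.88777267058896), np.float64(29.38520550140399)) (np.float64(581.2380574289734), np.float64(136.00649145624462))
45 [-0.0065  0.0126  0.0233] [-0.0293 -0.0211 -0.0119] [0.3851 0.3851 0.8387]
20 [-0.0197  0.056   0.0218] [-0.1014 -0.044  -0.0323] [0.5118 0.1863 0.8387]
0 [-0.0127  0.0911  0.0089] [-0.1628 -0.039  -0.0448] [ 0.5446 -0.      0.8387]
-12 [-0.002   0.1092 -0.0033] [-0.1981 -0.026  -0.05  ] [ 0.5327 -0.1132  0.8387]
-20 [ 0.0074  0.1191 -0.0129] [-0.22   -0.0134 -0.0523] [ 0.5118 -0.1863  0.8387]
```

View pics/z24b.png

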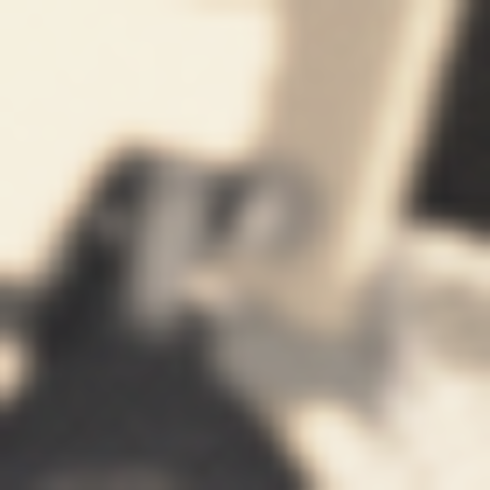

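Plugs are at about (-50,-42) and (-3,-40), with one between. I'll repack them at az 20, then apply a shorter reversal pulse that comes straight back.

```bash
python3 -m pendant '[[[-0.003,0.006,0.012],[-0.015,-0.011,-0.006]],[[-0.0065,0.0126,0.0233],[-0.029,-0.021,-0.012]],[[-0.013,0.034,0.0226],[-0.065,-0.033,-0.022]],[[-0.0197,0.056,0.0218],[-0.1014,-0.044,-0.0323]],[[-0.0197,0.056,0.0218],[-0.1014,-0.044,-0.0323]],[[-0.0197,0.056,0.0218],[-0.1014,-0.044,-0.0323]],[[-0.0197,0.056,0.0218],[-0.1014,-0.044,-0.0323]]]' 1 120;python3 - <<'E'
from h import *
np.set_printoptions(precision=4,suppress=True)
snap('top','t25.png');t=cv2.imread('pics/t25.png')
cv2.imwrite('pics/z25.png',cv2.resize(t[185:245,145:195],None,fx=9,fy=9,interpolation=cv2.INTER_CUBIC))
for az in(0,-12,-20,-25,-30,-35,45): print(az,*plan(33,az,[.457,.2,.15]))
h,T=pose()
for x in(-.07,-.048,-.026,0):
    v=proj('top',h+T@np.array([x,-.045,-.095]));print(x,((v[0]-145+.4)*9,(v[1]-185+.4)*9))
E
```

```text
time_s: 23.78
ee_pos: [0.4879, 0.2265, 0.2747]
ee_rot: [0.133, 0.476, -0.046, 0.868]
force: [1.0, -0.5, -3.4]
width: 0.0097
0 [ 0.0058  0.0373 -0.0128] [-0.0602  0.0052 -0.0168] [ 0.5446 -0.      0.8387]
-12 [ 0.0166  0.0553 -0.025 ] [-0.0943  0.0184 -0.0265] [ 0.5327 -0.1132  0.8387]
-20 [ 0.0259  0.0653 -0.0347] [-0.1153  0.031  -0.0324] [ 0.5118 -0.1863  0.8387]
-25 [ 0.0324  0.0705 -0.0412] [-0.1275  0.0404 -0.0358] [ 0.4936 -0.2302  0.8387]
-30 [ 0.0393  0.075  -0.0481] [-0.139   0.0508 -0.0389] [ 0.4717 -0.2723  0.8387]
-35 [ 0.0465  0.0787 -0.0553] [-0.1496  0.0622 -0.0418] [ 0.4461 -0.3124  0.8387]
45 [ 0.0121 -0.0413  0.0016] [0.0717 0.0223 0.0225] [0.3851 0.3851 0.8387]
-0.07 (np.float64(296.74147938875393), np.float64(353.7606823865218))
-0.048 (np.float64(305.5963644134588), np.float64(299.102469451586))
-0.026 (np.float64(314.5948742474622), np.float64(243.55770910384015))
0 (np.float64(325.4194703523617), np.float64(176.74113529338712))
```

View pics/z25.png

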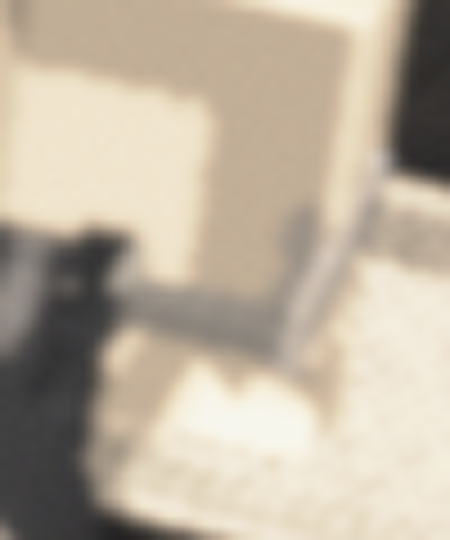

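```bash
python3 -m pendant '[[[0.003,0.019,-0.006],[-0.03,0.002,-0.008]],[[0.006,0.037,-0.013],[-0.06,0.005,-0.017]],[[0.0166,0.055,-0.025],[-0.094,0.018,-0.0265]],[[0.026,0.065,-0.035],[-0.115,0.031,-0.032]],[[0.039,0.075,-0.048],[-0.139,0.051,-0.039]],[[0.0465,0.0787,-0.0553],[-0.1496,0.0622,-0.0418]],[[0.0465,0.0787,-0.0553],[-0.1496,0.0622,-0.0418]],[[0.032,0.0705,-0.041],[-0.1275,0.04,-0.036]],[[0.0166,0.055,-0.025],[-0.094,0.018,-0.0265]],[[0.006,0.037,-0.013],[-0.06,0.005,-0.017]],[[0.003,0.019,-0.006],[-0.03,0.002,-0.008]],[[0,0,0],[0,0,0]]]' 1 120;python3 - <<'E'
from h import *
np.set_printoptions(precision=4,suppress=True)
snap('top','t26.png');t=cv2.imread('pics/t26.png');snap('scene','s26.png');s=cv2.imread('pics/s26.png')
a=cv2.resize(t[195:245,145:195],None,fx=8,fy=8,interpolation=cv2.INTER_CUBIC);b=cv2.resize(s[100:130,230:260],None,fx=13.33,fy=13.33,interpolation=cv2.INTER_CUBIC)[:400]
cv2.imwrite('pics/z26.png',np.hstack([a,b]))
for az in(30,40,45,50): print(az,*plan(33,az,[.457,.2,.14]))
h,T=pose();print(T[2])
for p in [(-.07,-.045),(-.048,-.045),(-.026,-.045),(-.07,-.022),(-.07,0),(-.059,-.026)]:
    w=h+T@np.array([*p,-.095]);v=proj('top',w);u=proj('scene',w);print(p,((v[0]-145+.4)*8,(v[1]-195+.4)*8),(400+(u[0]-230+.4)*13.33,(u[1]-100+.4)*13.33))
E
```

```text
time_s: 25.32
ee_pos: [0.487, 0.225, 0.2761]
ee_rot: [0.134, 0.475, -0.045, 0.869]
force: [-0.3, -1.0, -4.9]
width: 0.0097
30 [ 0.0023 -0.0096 -0.0164] [0.0295 0.0061 0.0115] [0.4717 0.2723 0.8387]
40 [ 0.0085 -0.0269 -0.0165] [0.058  0.0163 0.0202] [0.4172 0.3501 0.8387]
45 [ 0.0131 -0.0349 -0.0175] [0.0715 0.0233 0.0244] [0.3851 0.3851 0.8387]
50 [ 0.0184 -0.0423 -0.0193] [0.0844 0.0314 0.0284] [0.3501 0.4172 0.8387]
[0.5142 0.1879 0.8369]
(-0.07, -0.045) (np.float64(272.1145984042693), np.float64(235.29161810587146)) (np.float64(653.956262380045), np.float64(257.4491998203783))
(-0.048, -0.045) (np.float64(280.28166517111134), np.float64(186.85740852782504)) (np.float64(718.2126301643925), np.float64(215.42167800368108))
(-0.026, -0.045) (np.float64(288.582347152384), np.float64(137.63080340761934)) (np.float64(783.0486049427111), np.float64(173.01505841933633))
(-0.07, -0.022) (np.float64(210.5176493793487), np.float64(220.93691964288263)) (np.float64(640.8582308891135), np.float64(200.11843687288294))
(-0.07, 0) (np.float64(151.26383310338014), np.float64(207.1282703690569)) (np.float64(628.5465063666172), np.float64(146.2293802949712))
(-0.059, -0.026) (np.float64(225.12661184637562), np.float64(199.21415689415034)) (np.float64(674.9143267425857), np.float64(189.09835822740087))
```

View pics/z26.png

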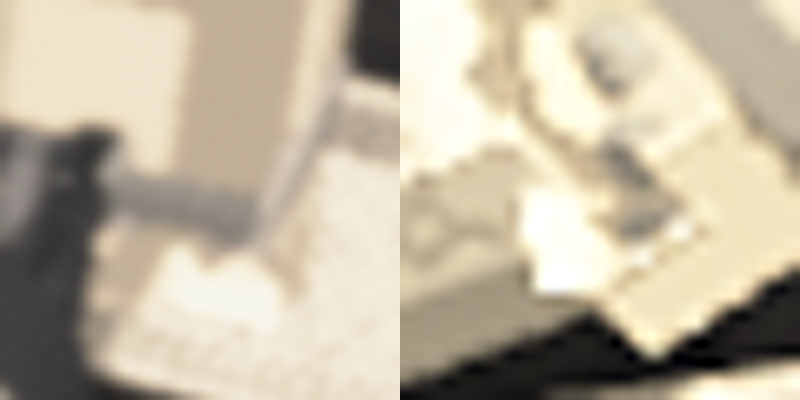

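```bash
python3 - <<'E'
from h import *
np.set_printoptions(precision=4,suppress=True)
for p in [(620,55),(635,140),(645,170),(650,220)]: print(p,totept('scene',230+(p[0]-400)/13.33-.4,100+p[1]/13.33-.4,-.095))
E
```

```text
(620, 55) [-0.0662  0.0351 -0.095 ]
(635, 140) [-0.0676  0.0007 -0.095 ]
(645, 170) [-0.0667 -0.0123 -0.095 ]
(650, 220) [-0.0686 -0.0311 -0.095 ]
```

Scene shows three separate plugs down the -x wall at tote y ≈ +35, -2, -31 mm. I'll go near-level to freeze them, then tilt -y with slight +x. The farthest plug should drift off that wall and drop beside the corner one. Then back to the diagonal.

```bash
python3 - <<'E'
from h import *
np.set_printoptions(precision=4,suppress=True)
for a in [(22,20),(11,20),(6,66),(11,112),(20,112),(30,112),(32,90),(32,70),(32,50)]: print(a,*plan(*a,[.457,.2,.15])[:2])
E
```

```text
(22, 20) [ 0.0384  0.0119 -0.0165] [-0.0053  0.0619  0.0026]
(11, 20) [ 0.0736  0.0149 -0.0378] [-0.0103  0.1228  0.0026]
(6, 66) [ 0.094   0.0052 -0.0516] [0.0097 0.1625 0.0095]
(11, 112) [ 0.1075 -0.0106 -0.0612] [0.0437 0.1902 0.0202]
(20, 112) [ 0.1103 -0.0339 -0.0619] [0.0921 0.1946 0.0347]
(30, 112) [ 0.1134 -0.0592 -0.0669] [0.146  0.1986 0.0508]
(32, 90) [ 0.0804 -0.0704 -0.038 ] [0.1503 0.1321 0.0504]
(32, 70) [ 0.0482 -0.062  -0.0165] [0.1239 0.0777 0.0413]
(32, 50) [ 0.0214 -0.0402 -0.0036] [0.0815 0.036  0.0277]
```

```bash
python3 -m pendant '[[[0.038,0.012,-0.0165],[-0.005,0.055,0.0026]],[[0.074,0.015,-0.038],[-0.01,0.11,0.0026]],[[0.094,0.005,-0.05],[0,0.15,0.008]],[[0.107,-0.01,-0.061],[0.04,0.185,0.02]],[[0.11,-0.034,-0.062],[0.092,0.195,0.035]],[[0.113,-0.059,-0.067],[0.146,0.199,0.051]],[[0.113,-0.059,-0.067],[0.146,0.199,0.051]],[[0.113,-0.059,-0.067],[0.146,0.199,0.051]],[[0.097,-0.066,-0.05],[0.15,0.16,0.05]],[[0.08,-0.07,-0.038],[0.15,0.132,0.05]],[[0.048,-0.062,-0.0165],[0.124,0.078,0.041]],[[0.021,-0.04,-0.0036],[0.0815,0.036,0.0277]]]' 1 120
cat >> h.py <<'E'
def look2(k):
    np.set_printoptions(precision=4,suppress=True)
    s=snap('scene','s%s.png'%k)[:,:,::-1];t=snap('top','t%s.png'%k)[:,:,::-1]
    a=cv2.resize(t[195:245,145:195],None,fx=8,fy=8,interpolation=cv2.INTER_CUBIC);b=cv2.resize(s[100:130,230:260],None,fx=13.34,fy=13.34,interpolation=cv2.INTER_CUBIC)[:400]
    cv2.imwrite('pics/z%s.png'%k,np.hstack([a,b]))
    h,T=pose();print(T[2],h+T@[-.081,-.056,-.106])
    for p in [(-.07,-.045),(-.048,-.045),(-.026,-.045),(0,-.045),(-.07,-.022),(-.07,0),(-.059,-.026)]:
        w=h+T@np.array([*p,-.095]);v=proj('top',w);u=proj('scene',w);print(p,np.round(((v[0]-145+.4)*8,(v[1]-195+.4)*8)),np.round((400+(u[0]-230+.4)*13.33,(u[1]-100+.4)*13.33)))
E
python3 -c "
from h import *
look2('27')"
```

```text
time_s: 26.92
ee_pos: [0.4988, 0.1985, 0.2753]
ee_rot: [0.222, 0.53, 0.043, 0.818]
force: [-0.5, -0.1, -3.9]
width: 0.0098
[0.3404 0.4117 0.8454] [0.4507 0.2061 0.1528]
(-0.07, -0.045) [251. 248.] [626. 243.]
(-0.048, -0.045) [265. 196.] [699. 213.]
(-0.026, -0.045) [278. 143.] [772. 182.]
(0, -0.045) [294.  79.] [859. 146.]
(-0.07, -0.022) [188. 237.] [608. 173.]
(-0.07, 0) [127. 226.] [590. 107.]
(-0.059, -0.026) [206. 213.] [647. 170.]
```

View pics/z27.png

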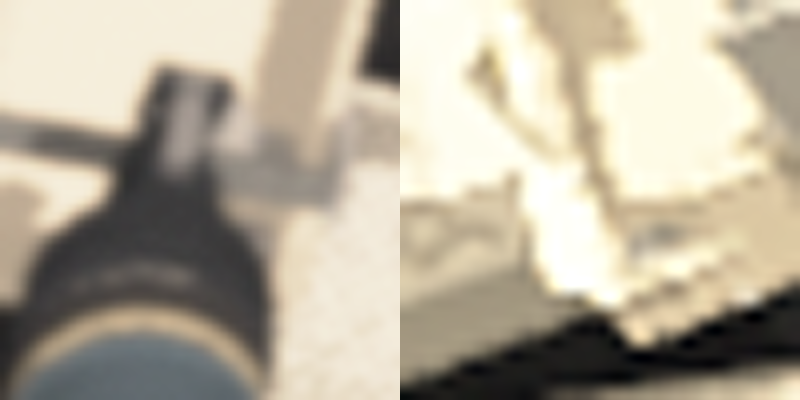

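One plug shows at zoom (655,238), near the corner; the others are back along the -y wall under the bar. I'll repack at az 20 and use a shorter, milder pulse (the last one moved the plugs by about 80/42/14 mm).

```bash
python3 - <<'E'
from h import *
np.set_printoptions(precision=4,suppress=True)
for a in [(33,35),(33,20)]: print(a,*plan(*a,[.457,.2,.15])[:2])
E
```

```text
(33, 35) [-0.0056  0.012  -0.0006] [-0.0389 -0.0251 -0.017 ]
(33, 20) [-0.0107  0.039  -0.0035] [-0.0834 -0.0352 -0.0292]
```

```bash
python3 -m pendant '[[[-0.0056,0.012,-0.0006],[-0.039,-0.025,-0.017]],[[-0.0107,0.039,-0.0035],[-0.0834,-0.0352,-0.0292]],[[-0.0107,0.039,-0.0035],[-0.0834,-0.0352,-0.0292]],[[-0.0107,0.039,-0.0035],[-0.0834,-0.0352,-0.0292]],[[-0.0107,0.039,-0.0035],[-0.0834,-0.0352,-0.0292]],[[-0.0107,0.039,-0.0035],[-0.0834,-0.0352,-0.0292]]]' 1 120; python3 - <<'E'
from h import *
np.set_printoptions(precision=4,suppress=True)
t=snap('top','t28.png');cv2.imwrite('pics/z28.png',cv2.resize(t[195:245,145:195],None,fx=8,fy=8,interpolation=cv2.INTER_CUBIC)[:,:,::-1])
for az in(0,-12,-20,-28,-33): print(az,*plan(33,az,[.457,.2,.15])[:2])
E
```

```text
time_s: 27.78
ee_pos: [0.4878, 0.2263, 0.2749]
ee_rot: [0.133, 0.476, -0.047, 0.868]
force: [0.1, 0.1, -3.1]
width: 0.0096
0 [ 0.006   0.0373 -0.013 ] [-0.0601  0.0053 -0.0168]
-12 [ 0.0168  0.0553 -0.0252] [-0.0942  0.0184 -0.0265]
-20 [ 0.0261  0.0653 -0.0348] [-0.1152  0.0311 -0.0324]
-28 [ 0.0367  0.0733 -0.0455] [-0.1344  0.0466 -0.0377]
-33 [ 0.0438  0.0773 -0.0525] [-0.1454  0.0576 -0.0406]
```

View pics/z28.png

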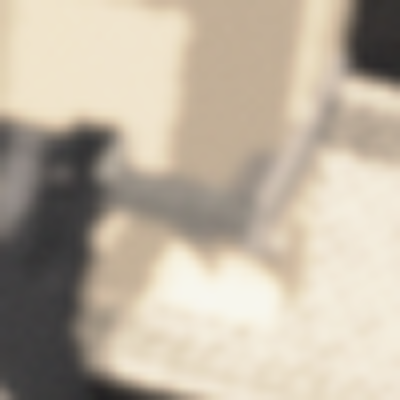

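The farthest plug now appears at top zoom (262,165). That's closer in than in the packed row (271,124), so it may already be bunched. I'll check the scene view.

```bash
python3 -c "
from h import *
look2('29')"
```

```text
[0.5116 0.1863 0.8388] [0.4573 0.1991 0.15  ]
(-0.07, -0.045) [263. 235.] [650. 255.]
(-0.048, -0.045) [271. 186.] [714. 213.]
(-0.026, -0.045) [279. 137.] [779. 170.]
(0, -0.045) [289.  78.] [856. 120.]
(-0.07, -0.022) [201. 221.] [637. 198.]
(-0.07, 0) [142. 207.] [624. 144.]
(-0.059, -0.026) [216. 199.] [671. 187.]
```

View pics/z29.png

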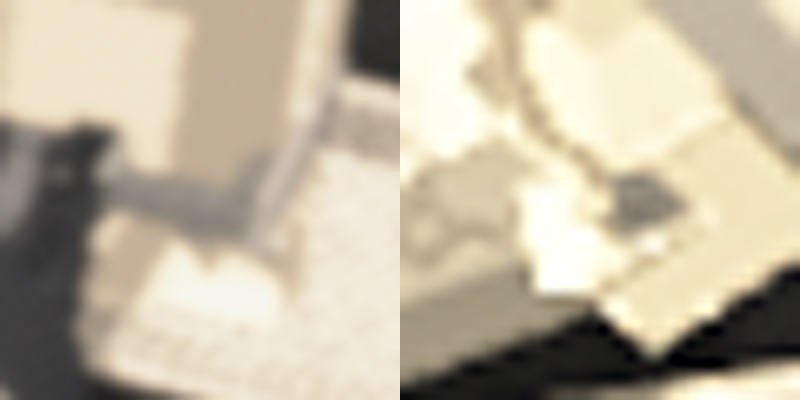

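Scene zoom shows a plug at (645,200), which is on the -x wall at about (-70,-24). Top shows one on the -y wall near (-45,-45). That's an L around the corner. I'll go to the final diagonal tilt and check that all three are there.

```bash
python3 -c "
from h import *
np.set_printoptions(precision=4,suppress=True)
for a in [(32,33),(31,43)]: print(a,*plan(*a,[.457,.2,.13]))"
```

```text
(32, 33) [ 0.0067 -0.0207 -0.0315] [0.0369 0.013  0.0119] [0.4444 0.2886 0.848 ]
(31, 43) [ 0.017  -0.0352 -0.0335] [0.0616 0.0294 0.0196] [0.3767 0.3513 0.8572]
```

```bash
python3 -m pendant '[[[0.003,-0.01,-0.016],[0.018,0.006,0.006]],[[0.0067,-0.02,-0.031],[0.037,0.013,0.012]],[[0.012,-0.028,-0.032],[0.049,0.021,0.016]],[[0.017,-0.035,-0.0335],[0.0616,0.0294,0.0196]],[[0.017,-0.035,-0.0335],[0.0616,0.0294,0.0196]],[[0.017,-0.035,-0.0335],[0.0616,0.0294,0.0196]],[[0.017,-0.035,-0.0335],[0.0616,0.0294,0.0196]],[[0.017,-0.035,-0.0335],[0.0616,0.0294,0.0196]]]' 1 120;  python3 -c "
from h import *
look2('30')"
```

```text
time_s: 28.92
ee_pos: [0.4976, 0.2061, 0.2548]
ee_rot: [0.199, 0.522, 0.021, 0.829]
force: [-0.6, 0.5, -3.2]
width: 0.0095
[0.3768 0.3512 0.8571] [0.4568 0.2005 0.13  ]
(-0.07, -0.045) [285. 235.] [664. 318.]
(-0.048, -0.045) [297. 184.] [735. 286.]
(-0.026, -0.045) [310. 133.] [806. 253.]
(0, -0.045) [325.  71.] [890. 215.]
(-0.07, -0.022) [223. 223.] [647. 251.]
(-0.07, 0) [163. 211.] [632. 188.]
(-0.059, -0.026) [240. 200.] [685. 247.]
```

View pics/z30.png

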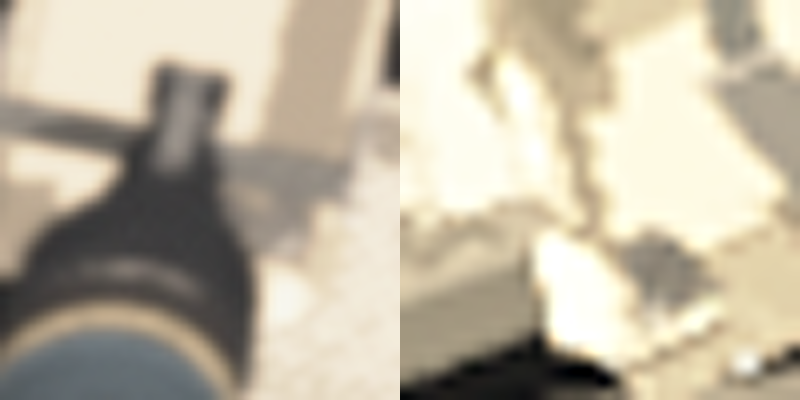

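View pics/s30.png

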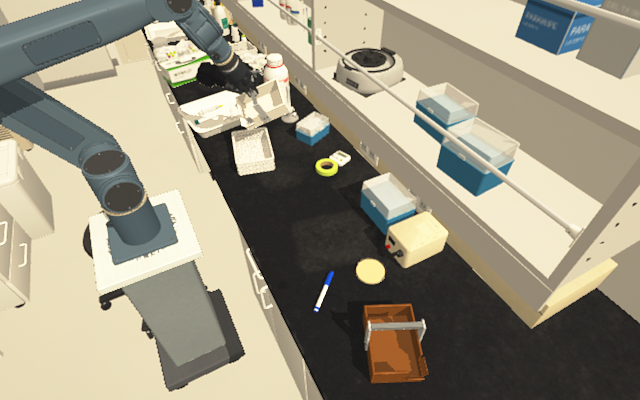

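View pics/t30.png

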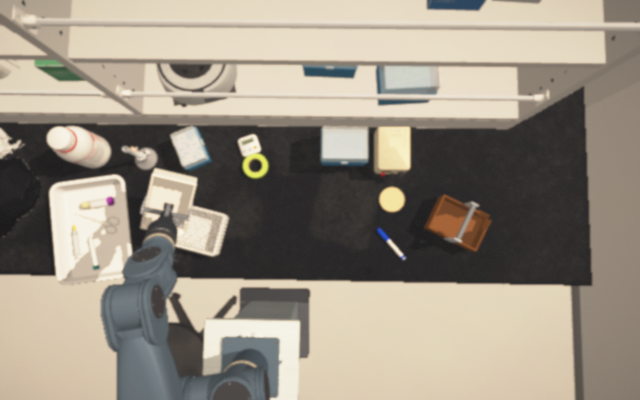

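```bash
python3 - <<'E'
from h import *
s=cv2.imread('pics/s30.png');t=cv2.imread('pics/t30.png')
def st(a,f):
    a=cv2.resize(a,None,fx=f,fy=f,interpolation=cv2.INTER_LANCZOS4).astype(float);lo,hi=np.percentile(a,3),np.percentile(a,99);return np.clip((a-lo)/(hi-lo)*255,0,255).astype(np.uint8)
a=st(t[208:232,168:192],16.67);b=st(s[112:130,242:260],22.23)[:400,:400]
h,T=pose()
o=np.hstack([a[:400,:400],b]);
for p in [(-.07,-.045),(-.048,-.045),(-.07,-.022),(-.026,-.045)]:
    w=h+T@np.array([*p,-.095]);v=proj('top',w);u=proj('scene',w)
    print(p,(v[0]-168+.4)*16.67,(v[1]-208+.4)*16.67,'|',400+(u[0]-242+.4)*22.23,(u[1]-112+.4)*22.23)
cv2.imwrite('pics/z31.png',o)
E
```

```text
(-0.07, -0.045) 209.9372392719118 273.10589569321223 | 574.1695344064746 262.7655528350463
(-0.048, -0.045) 236.1248704168864 167.2285275308245 | 691.7519442526103 209.36960884721313
(-0.07, -0.022) 81.10088268493548 247.84388071437297 | 545.9850846329168 151.96841551942288
(-0.026, -0.045) 262.59875595570776 60.19382437782113 | 809.9997130377665 155.6715153398541
```

View pics/z31.png

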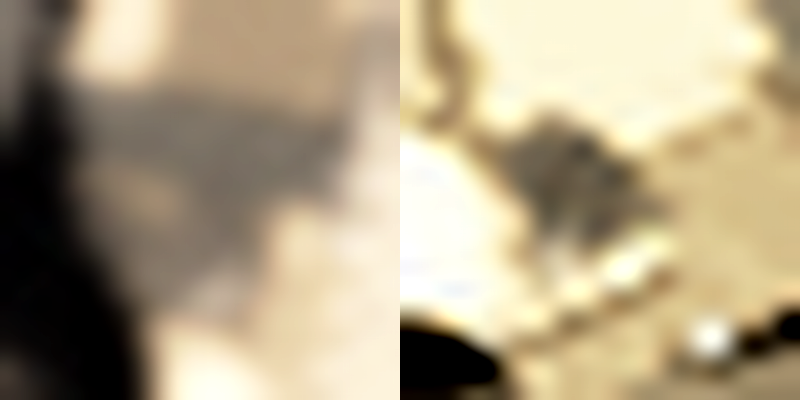

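Contrast-stretched, the top view shows three grey lobes: corner (210,290), -x wall (110,250), -y wall (230,190). The scene shows (555,150), (565,255), (620,200). So the three form an L round the lip corner. Last checks: pivoting in the grip, basket position, rest.

```bash
python3 - <<'E'
from h import *
np.set_printoptions(precision=4,suppress=True)
h,T=pose()
t0=cv2.imread('pics/t0.png').astype(int);t=cv2.imread('pics/t30.png').astype(int);s0=cv2.imread('pics/s0.png').astype(int);s1=cv2.imread('pics/s30.png')
print('basket right part top diff',abs(t-t0)[205:262,205:235].mean(),'scene basket diff',abs(s1-s0)[140:180,235:280].mean())
im=cv2.resize(s1[70:190,215:305],None,fx=5,fy=5,interpolation=cv2.INTER_CUBIC)
for p in [(-.085,-.06,-.11),(.085,-.06,-.11),(.085,-.06,-.055),(.085,.06,-.055),(0,-.065,0)]:
    u=proj('scene',h+T@np.array(p));cv2.circle(im,(int((u[0]-215+.4)*5),int((u[1]-70+.4)*5)),4,(0,0,255),1)
cv2.imwrite('pics/z32.png',im)
s=arm.sense();print(s['time_s'],s['qvel'],h+T@[-.081,-.056,-.106])
E
```

```text
basket right part top diff 1.0629629629629629 scene basket diff 1.362962962962963
29.025 [-0.0024  0.0012  0.0024  0.001   0.0013  0.0188] [0.4568 0.2005 0.13  ]
```

View pics/z32.png

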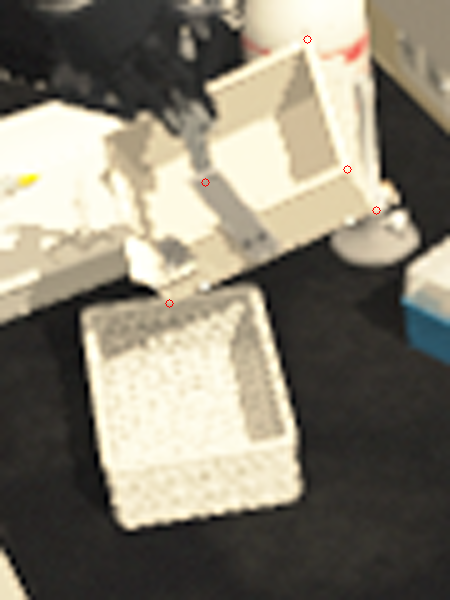

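The predicted tote corners lie on the picture, so it hasn't pivoted, and the basket is unmoved. I'll hold briefly, confirm rest and hand in.

```bash
python3 -m pendant '[[[0,0,0],[0,0,0]],[[0,0,0],[0,0,0]],[[0,0,0],[0,0,0]],[[0,0,0],[0,0,0]]]' 1 120; python3 - <<'E'
from h import *
s=snap('scene','s33.png');a=cv2.imread('pics/s30.png')[:,:,::-1]
print('change',abs(s.astype(int)-a)[70:190,215:305].mean(), abs(arm.sense()['qvel']).max(), arm.sense()['force'])
arm.sign_off()
E
```

```text
time_s: 29.52
ee_pos: [0.4977, 0.206, 0.2548]
ee_rot: [0.199, 0.522, 0.021, 0.829]
force: [0.3, -0.8, -3.2]
width: 0.01
change 1.1282098765432098 0.029430873765621424 [ 0.05452244 -0.38673076 -3.55253516]
the job is handed in; nothing more can be done
```

I lifted the white tote by its handle, carried it over the basket and tilted it about 31° towards the lip corner. I handed it in at 29.5 s, still holding it there.

**Plugs:** they stuck more than stated, sliding only above about 16° instead of 9°. They first lined up in a row along a wall, so I rocked the tilt back and forth over the basket, with two of the rocks going too far. They now sit in an L in the lip corner, at about (-70,-45), (-70,-23) and (-48,-45) mm in tote axes from the handle. I read this from blurred zooms in both views; the corner plug and the one on the -y wall are partly hidden by the walls and the bar.

**Last checks:**
- **Position:** the lip is at (0.457, 0.200, 0.130) m, over the measured basket middle (0.457, 0.200). That leaves about 65 mm clear above the basket rim.
- **Grip:** the tote's corners match the gripper pose in the scene picture, so it has not turned in the grip.
- **Surroundings:** the visible part of the basket looks the same as in the first pictures. I checked the other things on the bench only by eye, and none looked moved.
- **Rest:** the picture changed by only noise over the last half second, and the wrist force of about 3.5 N fits the tote's weight.

**Weak points:** the force reading is too noisy to prove the plug count by weight. The finger opening read 10 mm on a 12 mm bar throughout, but the grip held.

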